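# Fit the bayonet fuses in the battery case

### The job

Slide the cover of the blue battery case fully back, then fit every grey bayonet fuse plug standing on the shelf (three or four of them) into a socket of its own: lugs in line with the slots, pushed in against the spring and twisted clockwise to the stop. When all of them are locked in, slide the cover fully shut over them again; leave the other things on the shelf where they are.

Things in the scene. Friction and masses are not known exactly. Their poses are not given: they have to be found in the camera images.
- case: blue steel battery case, fixed, 230 mm (its x) by 400 mm (its y), deck 40 mm above the shelf. Origin: centre of the underside; x points away from the robot (yaw within about 0.12 rad). The four sockets stand in a row along its y at x = -55 mm, y = -120, -40, +40 and +120 mm
- cover (a joint): sliding sheet-aluminium cover of the case on two side rails: 0 = fully shut over the sockets, grows as it slides along the case's +x (away from the robot), 0.115 m = fully back, sockets clear; stays where left, about 2 N to move. A locked plug passes 5 mm below its roof; one not locked stands too high and blocks it
- cover_handle (a point): middle of the top edge of the cover's handle, 153 mm above the shelf, moves with the cover: upright black bar 12 mm thick (case x), 70 mm long (case y), 34 mm high, on the roof; pinched across its thickness. When shut the handle is at case x = -20 mm, y = 0
- cover_front (a point): middle of the front (robot side) top edge of the cover's roof, moves with the cover, 119 mm above the shelf. The roof is 90 mm (case x) by 374 mm (case y), 3 mm thick; 4 mm thick side plates go from it down to the deck at case y = -185 and +185 mm. Shut, this edge is at case x = -100 mm, fully back at +15 mm
- plug0: bayonet fuse plug, loose, 0.2 kg, most of it in the shank, stands upright on the shelf. Brass shank 40 mm in diameter, 24 mm long, chamfered foot; grey flange 44 mm in diameter, 24 to 30 mm up; grey grip bar 44 long (x), 16 thick (y), 30 to 64 mm up, pinched across y. Origin: centre of underside, z up, x along lugs and bar; half a turn makes no difference. None if absent: 3 or 4 of plug0 to plug3 are there
- plug1: bayonet fuse plug exactly like plug0. On each plug two brass lugs stand out from opposite sides of the shank along plus and minus x: each 8 mm wide, 6 mm high (8 to 14 mm above the underside), reaching out to 26.5 mm from the axis. None if absent
- plug2: bayonet fuse plug exactly like plug0. Set into a socket's slots and let go, it rests on the sprung contact with its underside 15 mm above the socket's origin, lugs still in the slots; pushed home 3 mm; locked and let go 7 mm. None if absent
- plug3: bayonet fuse plug exactly like plug0. None if absent
- socket0: fixed bayonet socket on the case's deck: grey ring 72 mm across, 26 mm high, any plug fits. Origin: centre of its underside (on the deck), z up. x is where the lugs point when twisted home to the hard stop. The two entry slots lie 75 degrees (1.31 rad) anticlockwise of x seen from above and in the opposite direction; enter with plug x at socket x + 75 degrees, push down, twist 75 degrees clockwise
- socket1: bayonet socket exactly like socket0 (its yaw differs). Each socket's top plate is 5 mm thick with a round hole 43 mm wide (1.5 mm clearance round the shank) and two slots 12 mm wide reaching 30 mm from the axis for the lugs. Stops inside block turning anticlockwise from the slots and beyond the locked direction
- socket2: bayonet socket exactly like socket0 (its yaw differs). Inside each is a sprung contact: push the plug down until its underside is 3 to 4 mm above the socket's origin (about 4 N; bottoms out at 3 mm) so that the lugs pass below the plate and can turn. After twisting and letting go it rises to 7 mm, lugs held under the plate; let go untwisted, it springs back up to 15 mm
- socket3: bayonet socket exactly like socket0 (its yaw differs)
- earpiece: round black bakelite headphone earpiece, 64 mm across, 26 mm high, lying on the shelf, loose; origin at the centre of its underside; not to be moved
- clamp: brass terminal clamp, 50 by 30 by 42 mm high, loose; origin at the centre of its underside; not to be moved
- tin: grey tin, 70 mm across, 75 mm high, loose; origin at the centre of its underside; not to be moved

How it is judged:
On the way, in this order (a step that is already met when the one before it is completed fails the run):
1. the cover is slid fully back (value of joint cover above 0.105 m), for 0.2 s.
2. every plug present is locked in a socket: pushed in and twisted to the stop (((horizontal distance between plug0 and socket0 below 0.006 m and z of plug0 in the frame of socket0 between 0 and 0.011 m and angle between the x axis of plug0 and the x axis of socket0, either way round below 0.2 rad and angle between plug0's own z axis and vertical below 0.12 rad) or (horizontal distance between plug0 and socket1 below 0.006 m and z of plug0 in the frame of socket1 between 0 and 0.011 m and angle between the x axis of plug0 and the x axis of socket1, either way round below 0.2 rad and angle between plug0's own z axis and vertical below 0.12 rad) or (horizontal distance between plug0 and socket2 below 0.006 m and z of plug0 in the frame of socket2 between 0 and 0.011 m and angle between the x axis of plug0 and the x axis of socket2, either way round below 0.2 rad and angle between plug0's own z axis and vertical below 0.12 rad) or (horizontal distance between plug0 and socket3 below 0.006 m and z of plug0 in the frame of socket3 between 0 and 0.011 m and angle between the x axis of plug0 and the x axis of socket3, either way round below 0.2 rad and angle between plug0's own z axis and vertical below 0.12 rad)) and ((horizontal distance between plug1 and socket0 below 0.006 m and z of plug1 in the frame of socket0 between 0 and 0.011 m and angle between the x axis of plug1 and the x axis of socket0, either way round below 0.2 rad and angle between plug1's own z axis and vertical below 0.12 rad) or (horizontal distance between plug1 and socket1 below 0.006 m and z of plug1 in the frame of socket1 between 0 and 0.011 m and angle between the x axis of plug1 and the x axis of socket1, either way round below 0.2 rad and angle between plug1's own z axis and vertical below 0.12 rad) or (horizontal distance between plug1 and socket2 below 0.006 m and z of plug1 in the frame of socket2 between 0 and 0.011 m and angle between the x axis of plug1 and the x axis of socket2, either way round below 0.2 rad and angle between plug1's own z axis and vertical below 0.12 rad) or (horizontal distance between plug1 and socket3 below 0.006 m and z of plug1 in the frame of socket3 between 0 and 0.011 m and angle between the x axis of plug1 and the x axis of socket3, either way round below 0.2 rad and angle between plug1's own z axis and vertical below 0.12 rad)) and ((horizontal distance between plug2 and socket0 below 0.006 m and z of plug2 in the frame of socket0 between 0 and 0.011 m and angle between the x axis of plug2 and the x axis of socket0, either way round below 0.2 rad and angle between plug2's own z axis and vertical below 0.12 rad) or (horizontal distance between plug2 and socket1 below 0.006 m and z of plug2 in the frame of socket1 between 0 and 0.011 m and angle between the x axis of plug2 and the x axis of socket1, either way round below 0.2 rad and angle between plug2's own z axis and vertical below 0.12 rad) or (horizontal distance between plug2 and socket2 below 0.006 m and z of plug2 in the frame of socket2 between 0 and 0.011 m and angle between the x axis of plug2 and the x axis of socket2, either way round below 0.2 rad and angle between plug2's own z axis and vertical below 0.12 rad) or (horizontal distance between plug2 and socket3 below 0.006 m and z of plug2 in the frame of socket3 between 0 and 0.011 m and angle between the x axis of plug2 and the x axis of socket3, either way round below 0.2 rad and angle between plug2's own z axis and vertical below 0.12 rad)) and ((horizontal distance between plug3 and socket0 below 0.006 m and z of plug3 in the frame of socket0 between 0 and 0.011 m and angle between the x axis of plug3 and the x axis of socket0, either way round below 0.2 rad and angle between plug3's own z axis and vertical below 0.12 rad) or (horizontal distance between plug3 and socket1 below 0.006 m and z of plug3 in the frame of socket1 between 0 and 0.011 m and angle between the x axis of plug3 and the x axis of socket1, either way round below 0.2 rad and angle between plug3's own z axis and vertical below 0.12 rad) or (horizontal distance between plug3 and socket2 below 0.006 m and z of plug3 in the frame of socket2 between 0 and 0.011 m and angle between the x axis of plug3 and the x axis of socket2, either way round below 0.2 rad and angle between plug3's own z axis and vertical below 0.12 rad) or (horizontal distance between plug3 and socket3 below 0.006 m and z of plug3 in the frame of socket3 between 0 and 0.011 m and angle between the x axis of plug3 and the x axis of socket3, either way round below 0.2 rad and angle between plug3's own z axis and vertical below 0.12 rad))), for 0.2 s.
At the end, for the whole second after the job is handed in: every plug present is locked in a socket of its own (within 6 mm of its axis, underside 0 to 11 mm above the socket's origin, lugs within 0.2 rad of the stop direction, upright within 0.12 rad) and at rest, and the cover is shut to within 8 mm (all of step 2 and value of joint cover below 0.008 m and linear speed of each of plug0, plug1, plug2, plug3 below 0.02 m/s); the robot touches nothing.
It fails at once if the earpiece is moved more than 20 mm (distance of earpiece from where it was at the start of the episode above 0.02 m).
It fails at once if the clamp is moved more than 20 mm (distance of clamp from where it was at the start of the episode above 0.02 m).
It fails at once if the tin is moved more than 20 mm (distance of tin from where it was at the start of the episode above 0.02 m).
Of plug0, plug1, plug2, plug3 only 3 to 4 are there at a start; the rules pass over those that are not, and their reading is None.
At some moment in a run one of plug0, plug1, plug2, plug3 may be knocked a few centimetres aside while the robot is not near it.
It also fails if it takes over 210 s, if anything falls off the work surface, if the arm or the gripper's body presses on something with over 40 N, if the wrist force passes 120 N, or if a joint passes its speed limit or range.

### The arm

A 6-joint arm with a two-finger parallel gripper is mounted at the origin on the work surface. World frame = base frame: x ahead of the robot, y to its left, z up, the work surface at z = 0. Lengths are in m, angles in rad, forces in N, time in s.
With the tool pointing down it reaches from about 0.375 to 0.975 m from the base axis. Payload 3.8 kg.
Tool frame: the origin (TCP) lies at the very end of the fingers, on their centre line; the grasp point (between the pads) lies 19 mm behind it; z points along the fingers, y is the direction in which the jaws open and shut (so a half turn about z gives the same grasp; the last joint's range is limited). The gripper opens to 85 mm and grips with 20 to 120 N. Pads are 22 mm wide; open, the fingers measure 114 mm over their backs; the gripper's body (76 mm by 85 mm) begins 54 mm behind the grasp point. The pads swing forward as they close: fully open they stand 13 mm farther back than shut.
Start: joints at [1.227, 0.264, 1.604, -0, 1.274, -0.037], TCP at [0.204, 0.643, 0.231] pointing down, gripper open.
Joint ranges: [-2.63, 2.63], [-0.94, 2.18], [0.31, 2.57], [-1.31, 4.45], [0, 2.66], [-2.55, 2.55]. Speed limits (rad/s): [2.57, 2.57, 3.14, 3.14, 3.14, 3.14].

### API

Orientations are given as a rotation vector (axis times angle).
In Python, from workcell import bot, read_camera, finish_job gives the robot as it stands. The module is installed in compiled form; this text tells all that it offers.
- The arm moves only by the tool servo_tool, never from a script. Its argument "targets" is text: rows parted by semicolons, each of 7 numbers parted by spaces: the turn, a rotation vector about the tool's x, y, z in rad, then the shift along the tool's x, y, z in mm, then the finger opening in mm, from 0 to 85.4. In form: wx wy wz x y z gripper; .... A call has 1 to 8 rows; each row shifts and turns the pose as measured when the row begins, along the tool's axes as they then stand; what a row does not reach is not made up. A row lasts 1/12 s, in which the tool goes at most 41.7 mm and 7.16 degrees, less where a joint would pass 70% of its speed; a pose out of reach is approached as far as the arm can. A call is refused whole if a number of a shift passes 41.7 or a number of a turn 0.125, either way. A call with a gripper value outside its range is refused whole. The fingers move at their own pace and stop on an object; "newtons" is the grip in N (left out, the last holds). Time passes only in rows, so rows that do not move let the fingers close. It gives the time, the measured TCP pose, the force and the opening at its end, in the units of the state.
- bot.read_state(): the state, without advancing time (a new reading comes with each control period).
- read_camera(name): name is "scene" or "top" or "wrist"; returns a dict with "image" (384x512x3 uint8, red, green, blue), "mtx" (3x3 intrinsics, pixels), "k1" (the pictures are not rectified: a ray, as slopes to the right and down, at radius r is drawn at 1 + k1 r^2 times it, then the intrinsics apply), "eye" and "orientation" of the camera in the world; the wrist camera has in their place "T_tool_cam" (4x4, takes a point from camera to tool coordinates, whose origin is the TCP and whose axes are the flange's). Camera axes: x right, y up, looking along -z (the intrinsics and any distortion apply to the point x, -y, -z); pixel columns grow to the right and rows downward; lengths in m; the calibration is good to about 2 mm. A picture is of the moment at which its call begins: read the wrist's pose just before it. There is no depth.
- finish_job(): hands the job in, once; it reports no verdict.
The state is a dict: "time": time; "q": joint angles; "joint_vel": joint speeds; "joint_torque": joint torques, N m; "tool_pos": TCP position; "tcp_rot": TCP orientation; "wrist_force": force on the tool from outside, world axes, zero at the start; "torque": the same for the moment, N m; "width": opening from 0.0 (shut) to 1.0 (fully open).
Only numpy, scipy, OpenCV 4.12 (cv2) and the standard library are available. Lean on these libraries where they do the work, as an engineer would, in place of code of your own. Each camera call takes 0.05 s, during which the arm holds its last target.

## Working session

There is one attempt and no reset: what is moved stays moved. The work goes in short steps, Python scripts to look and compute and a tool call to move; the robot and the scene stay as the last step left them, time stands still between calls to the robot, and variables do not carry over. Pictures are saved under pics/ and viewed, and the job is handed in when it is done.

Besides the shell and the picture viewer there is one more tool, called after "Request:" in YAML: its name, and indented under it one key for each argument. servo_tool: Moves the arm, as the interface text tells. Its arguments: {"type":"object","properties":{"targets":{"type":"string"},"newtons":{"type":"number"}},"required":["targets"]}

```bash
mkdir -p pics; ls; python3 - <<'E'
from workcell import bot, read_camera
import cv2
print(bot.read_state())
for n in ["scene","top","wrist"]:
    c=read_camera(n); cv2.imwrite(f"pics/{n}0.png",c["image"][:,:,::-1])
    print(n,{k:v for k,v in c.items() if k!="image"})
E
```

```text
pics
{'time': 0.0, 'q': array([ 1.22711294e+00,  2.64734694e-01,  1.60537797e+00,  6.79691698e-05,
        1.27370817e+00, -3.69035480e-02]), 'joint_vel': array([ 0.00035316, -0.00237584,  0.00032494,  0.00024493, -0.00026012,
       -0.00069248]), 'joint_torque': array([-1.15246443e-03, -5.15097606e+01, -3.67322409e+01, -8.06748153e-05,
        1.24601190e-02,  2.49008178e-05]), 'tool_pos': array([0.20357832, 0.64279838, 0.22997233]), 'tcp_rot': array([-0.47995775, -3.10422045,  0.003417  ]), 'wrist_force': array([-0.65816903, -0.31866153,  0.40000965]), 'torque': array([0.03884227, 0.00515217, 0.06702077]), 'width': 0.9986571290881757}
scene {'mtx': array([[409.92555077,   0.        , 255.47375932],
       [  0.        , 409.92555077, 193.60835463],
       [  0.        ,   0.        ,   1.        ]]), 'k1': -0.09630531308981181, 'eye': array([ 1.53063893, -0.64422412,  0.8706098 ]), 'orientation': array([0.88103662, 0.51227329, 0.9149277 ])}
top {'mtx': array([[428.27186256,   0.        , 266.75872   ],
       [  0.        , 428.27186256, 187.88688941],
       [  0.        ,   0.        ,   1.        ]]), 'k1': -0.007127734598877396, 'eye': array([ 0.5068278 , -0.04252285,  1.48668782]), 'orientation': array([ 0.02148354, -0.02453456, -1.57874596])}
wrist {'mtx': array([[325.69359677,   0.        , 251.81522935],
       [  0.        , 325.69359677, 192.30337383],
       [  0.        ,   0.        ,   1.        ]]), 'k1': 0.022373476110081152, 'T_tool_cam': array([[ 4.75883042e-04,  9.54081559e-01,  2.99546579e-01,
         7.62719122e-02],
       [ 9.99999869e-01, -5.09765721e-04,  3.49698343e-05,
        -9.17093282e-05],
       [ 1.86062652e-04,  2.99546523e-01, -9.54081677e-01,
        -1.42471466e-01],
       [ 0.00000000e+00,  0.00000000e+00,  0.00000000e+00,
         1.00000000e+00]])}
```

View pics/scene0.png

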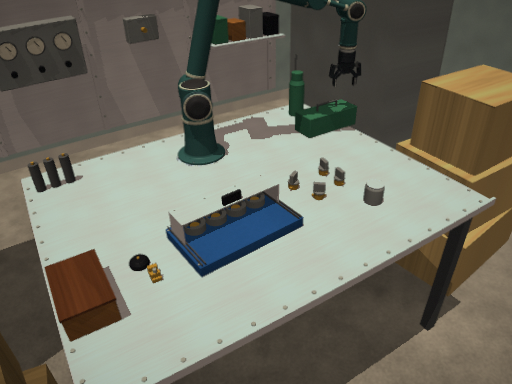

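View pics/top0.png

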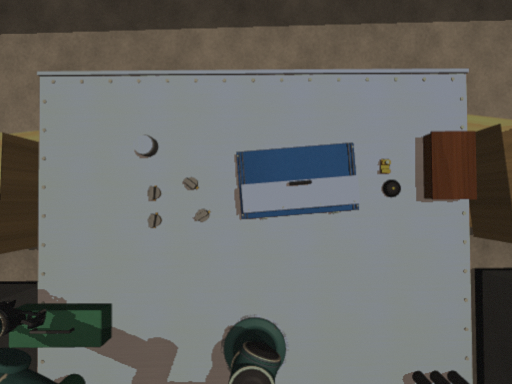

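View pics/wrist0.png

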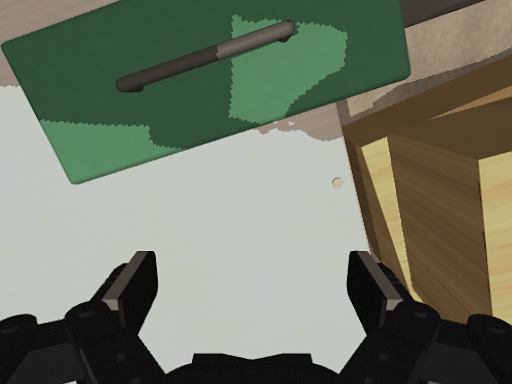

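The top view shows four plugs at about (154,193), (191,183), (202,215) and (155,220). The tin is at (146,146), and the shut cover's handle is at (300,183). Next I'll write the helpers and measure the case.

```bash
cat > h.py <<'E'
import numpy as np, cv2
from scipy.spatial.transform import Rotation as R
from workcell import bot, read_camera
def cam(name):
    s=bot.read_state(); c=read_camera(name)
    if name=="wrist":
        T=np.eye(4);T[:3,:3]=R.from_rotvec(s["tcp_rot"]).as_matrix();T[:3,3]=s["tool_pos"]
        W=T@c["T_tool_cam"]; c["Rm"]=W[:3,:3];c["eye"]=W[:3,3]
    else: c["Rm"]=R.from_rotvec(c["orientation"]).as_matrix()
    return c
def save(c,fn,crop=None,scale=1):
    im=c["image"][:,:,::-1]
    if crop: x0,y0,x1,y1=crop; im=im[y0:y1,x0:x1]
    if scale!=1: im=cv2.resize(im,None,fx=scale,fy=scale,interpolation=cv2.INTER_CUBIC)
    cv2.imwrite("pics/"+fn,im)
def ray(c,px):
    K=c["mtx"];k=c["k1"]
    px=np.atleast_2d(np.array(px,float))
    d=np.c_[(px[:,0]-K[0,2])/K[0,0],(px[:,1]-K[1,2])/K[1,1]]
    u=d.copy()
    for _ in range(20): u=d/(1+k*(u**2).sum(1,keepdims=True))
    r=np.c_[u[:,0],-u[:,1],-np.ones(len(u))]@c["Rm"].T
    return r/np.linalg.norm(r,axis=1,keepdims=True)
def onz(c,px,z):
    r=ray(c,px); t=(z-c["eye"][2])/r[:,2]
    return c["eye"]+r*t[:,None]
def proj(c,P):
    K=c["mtx"];p=(np.atleast_2d(P)-c["eye"])@c["Rm"]
    u=np.c_[p[:,0]/-p[:,2],-p[:,1]/-p[:,2]]
    u=u*(1+c["k1"]*(u**2).sum(1,keepdims=True))
    return u*[K[0,0],K[1,1]]+[K[0,2],K[1,2]]
def tri(obs):
    A=np.zeros((3,3));b=np.zeros(3)
    for c,px in obs:
        r=ray(c,px)[0];M=np.eye(3)-np.outer(r,r);A+=M;b+=M@c["eye"]
    P=np.linalg.solve(A,b)
    return P,[proj(c,P)[0]-px for c,px in obs]
def pose():
    s=bot.read_state();M=R.from_rotvec(s["tcp_rot"]).as_matrix()
    return s,M,np.arctan2(M[1,1],M[0,1])
def go(p,psi=None):
    """world target p, tool-y yaw psi (mod pi); prints total tool-frame shift mm (in final-level tool frame) and turn"""
    s,M,y=pose()
    d=M.T@(np.array(p)-s["tool_pos"])*1000
    out=f"t={s['time']:.2f} pos={np.round(s['tool_pos'],4)} yaw={y:.3f} q6={s['q'][5]:.2f} shift(tool)={np.round(d,1)}"
    # tilt: desired tool z = world -z
    ps=y if psi is None else y+(psi-y+np.pi/2)%np.pi-np.pi/2
    Mt=np.c_[[np.sin(ps),-np.cos(ps),0],[np.cos(ps),np.sin(ps),0],[0,0,-1]]
    rv=R.from_matrix(M.T@Mt).as_rotvec()
    # shift expressed in final tool frame (turn first)
    d2=Mt.T@(np.array(p)-s["tool_pos"])*1000
    print(out,"turn=",np.round(rv,4),"shift after turn=",np.round(d2,1), "F",np.round(s["wrist_force"],1),"w",round(s["width"],3))
E
python3 - <<'E'
from h import *
t=cam("top");s=cam("scene")
save(t,"top1.png",(130,120,420,240),2.7); save(s,"scene1.png",(120,120,420,300),2.6)
np.set_printoptions(precision=4,suppress=True)
for n,p in zip("plug plug plug plug tin ear".split(),[(154,193),(191,183),(202,215),(155,220),(146,146),(391,188)]):print(n,onz(t,p,0.06))
print(onz(t,(300,183),0.153))
E
```

```text
plug [[0.5346 0.3303 0.06  ]]
plug [[0.5669 0.2069 0.06  ]]
plug [[0.4601 0.1707 0.06  ]]
plug [[0.4447 0.3271 0.06  ]]
tin [[0.6919 0.3571 0.06  ]]
ear [[ 0.5449 -0.46    0.06  ]]
[[ 0.5603 -0.149   0.153 ]]
```

View pics/top1.png

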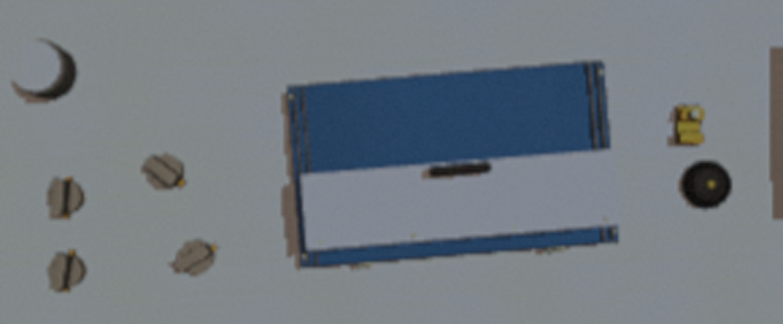

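View pics/scene1.png

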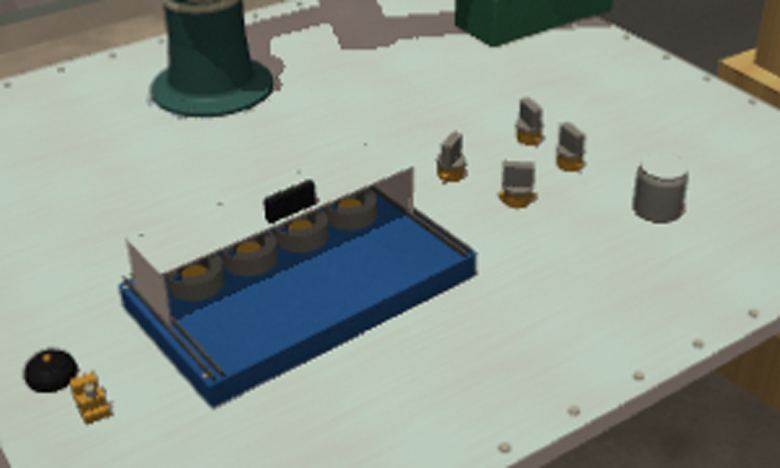

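```bash
python3 - <<'E'
from h import *
np.set_printoptions(precision=4,suppress=True)
t=cam("top");s=cam("scene")
f=lambda x,y:(130+x/2.7,120+y/2.7); g=lambda x,y:(120+x/2.6,120+y/2.6)
print("handle",tri([(t,f(458,170)),(s,g(290,190))]))
hsv=cv2.cvtColor(t["image"],cv2.COLOR_RGB2HSV)
m=cv2.inRange(hsv,(100,100,40),(125,255,255)); n,l,st,_=cv2.connectedComponentsWithStats(m)
for i in range(1,n):
    if st[i,4]>200:print(st[i])
# far edge/corners
a=onz(t,f(289,87),.04)[0];b=onz(t,f(604,63),.04)[0];c=onz(t,f(300,267),.04)[0];d=onz(t,f(617,241),.04)[0]
print(a,b,c,d,(a+b+c+d)/4)
for u,v in((b,a),(d,c)):
    w=u-v;print("yaw",np.arctan2(w[0],-w[1]),np.linalg.norm(w))
for u,v in((c,a),(d,b)):
    w=v-u;print("yawx",np.arctan2(w[1],w[0]),np.linalg.norm(w))
hl=onz(t,f(425,173),.153)[0];hr=onz(t,f(491,167),.153)[0];w=hr-hl;print("handle yaw",np.arctan2(w[0],-w[1]))
E
```

```text
handle (array([ 0.5612, -0.1473,  0.1465]), [array([-0.3305, -0.1785]), array([-0.3689,  0.0025])])
[ 243  144  107   40 3352]
[248 205 105  13 539]
[0.6708 0.0542 0.04  ] [ 0.698  -0.3417  0.04  ] [0.4453 0.0418 0.04  ] [ 0.4745 -0.3548  0.04  ] [ 0.5721 -0.1501  0.04  ]
yaw 0.06848036584911904 0.39678735751052585
yaw 0.07347208401993258 0.39767975023782165
yawx 0.05478597798141402 0.2258999837550706
yawx 0.058627673797734293 0.22390457261642785
handle yaw 0.08267657999481502
```

```bash
python3 - <<'E'
from h import *
go([0.57,-0.15,0.28],0.07)
E
```

```text
Traceback (most recent call last):
  File "h.py", line 49, in go
    rv=R.from_matrix(M.T@Mt).as_rotvec()
       ~~~~~~~~~~~~~^^^^^^^^
  File "scipy/spatial/transform/_rotation.pyx", line 1143, in scipy.spatial.transform._rotation.Rotation.from_matrix
ValueError: Non-positive determinant (left-handed or null coordinate frame) in rotation matrix 0: [[-3.67914510e-01 -9.29859620e-01 -1.63426558e-05]
 [-9.29859478e-01  3.67914443e-01  5.60555864e-04]
 [ 5.15225564e-04 -2.21433009e-04  9.99999843e-01]].
```

Request:
servo_tool:
  targets: "0 0 0.12 0 0 -6 60; 0 0 0.12 0 0 -6 60; 0 0 0.12 0 0 -6 60; 0 0 0.12 0 0 -6 60; 0 0 0.12 0 0 -6 60; 0 0 0.12 0 0 -6 60; 0 0 0.12 0 0 -6 60; 0 0 0.12 0 0 -6 60"
  newtons: 40

```text
time: 1.02
tool_pos: [0.2033, 0.6417, 0.2776]
tcp_rot: [1.905, 2.496, -0.01]
wrist_force: [-0.7, 0.1, 0.3]
width: 0.704
```

```bash
python3 - <<'E'
from h import *
go([0.57,-0.15,0.28],0.07)
E
```

```text
Traceback (most recent call last):
  File "h.py", line 49, in go
    rv=R.from_matrix(M.T@Mt).as_rotvec()
       ~~~~~~~~~~~~~^^^^^^^^
  File "scipy/spatial/transform/_rotation.pyx", line 1143, in scipy.spatial.transform._rotation.Rotation.from_matrix
ValueError: Non-positive determinant (left-handed or null coordinate frame) in rotation matrix 0: [[-0.98064231 -0.19573667  0.00527447]
 [-0.19571891  0.98065305  0.00370196]
 [ 0.00589704 -0.00259799  0.99997924]].
```

```bash
sed -i 's/np.c_\[\[np.sin(ps),-np.cos(ps),0\]/np.c_[[-np.sin(ps),np.cos(ps),0]/' h.py; python3 - <<'E'
from h import *
go([0.57,-0.15,0.28],0.07)
E
```

```text
t=1.02 pos=[0.2033 0.6417 0.2776] yaw=0.267 q6=0.96 shift(tool)=[-860.4  144.9    1.6] turn= [-0.0032  0.0056  0.197 ] shift after turn= [-815.4  310.5   -2.4] F [-0.7  0.1  0.3] w 0.704
```

Request:
servo_tool:
  targets: "0 0.003 0.1 0 0 0 60; -0.003 0.003 0.097 0 0 0 60; 0 0 0 -38 14.5 0 60; 0 0 0 -38 14.5 0 60; 0 0 0 -38 14.5 0 60; 0 0 0 -38 14.5 0 60; 0 0 0 -38 14.5 0 60; 0 0 0 -38 14.5 0 60"

```text
time: 1.68
tool_pos: [0.3021, 0.4201, 0.2767]
tcp_rot: [-2.145, -2.289, -0.008]
wrist_force: [0.9, -1.4, 1.4]
width: 0.7
```

Request:
servo_tool:
  targets: "0 0 0 -38 14.5 0 60; 0 0 0 -38 14.5 0 60; 0 0 0 -38 14.5 0 60; 0 0 0 -38 14.5 0 60; 0 0 0 -38 14.5 0 60; 0 0 0 -38 14.5 0 60; 0 0 0 -38 14.5 0 60; 0 0 0 -38 14.5 0 60"

```text
time: 2.35
tool_pos: [0.4381, 0.1156, 0.2771]
tcp_rot: [-2.143, -2.296, -0.021]
wrist_force: [0.3, 1.3, 0.4]
width: 0.703
```

```bash
python3 - <<'E'
from h import *
go([0.57,-0.15,0.28],0.07)
E
```

```text
t=2.35 pos=[0.4381 0.1156 0.2771] yaw=0.069 q6=0.13 shift(tool)=[-274.   113.3   -4.6] turn= [ 0.009  -0.0098 -0.0009] shift after turn= [-274.1  113.1   -2.9] F [0.3 1.3 0.4] w 0.703
```

Request:
servo_tool:
  targets: "0.009 -0.009 0 -38 15.5 0 60; 0 0 0 -38 15.5 0 60; 0 0 0 -38 15.5 0 60; 0 0 0 -38 15.5 0 60; 0 0 0 -38 15.5 0 60; 0 0 0 -38 15.5 0 60; 0 0 0 -38 15.5 0 60; 0 0 0 0 0 0 60"

```text
time: 3.02
tool_pos: [0.5651, -0.1545, 0.2792]
tcp_rot: [2.147, 2.283, 0.006]
wrist_force: [1.5, 0.7, -0.0]
width: 0.699
```

```bash
python3 - <<'E'
from h import *
go([0.57,-0.15,0.28],0.07)
c=cam("wrist");save(c,"w1.png")
go([0.57,-0.15,0.28],0.07)
E
```

```text
t=3.02 pos=[ 0.5651 -0.1545  0.2792] yaw=0.062 q6=-0.37 shift(tool)=[ 4.2  5.2 -0.8] turn= [ 0.0078  0.0029 -0.0084] shift after turn= [ 4.2  5.2 -0.8] F [ 1.5  0.7 -0. ] w 0.699
t=3.07 pos=[ 0.5639 -0.152   0.2791] yaw=0.062 q6=-0.37 shift(tool)=[ 1.6  6.2 -0.9] turn= [ 0.0065  0.0002 -0.0083] shift after turn= [ 1.6  6.2 -0.9] F [0.1 0.3 0.4] w 0.704
```

View pics/w1.png

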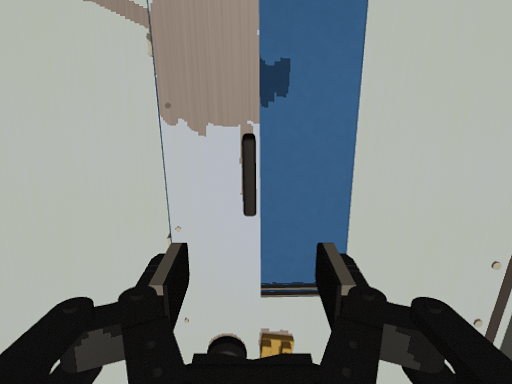

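```bash
python3 - <<'E'
from h import *
np.set_printoptions(precision=4,suppress=True)
c=cam("wrist")
g=cv2.cvtColor(c["image"],cv2.COLOR_RGB2GRAY)
m=((g<60)&(c["image"][:,:,2]<60)).astype(np.uint8);m[:128]=0;m[222:]=0;m[:,:225]=0;m[:,275:]=0
cn=max(cv2.findContours(m,0,2)[0],key=cv2.contourArea)
r=cv2.minAreaRect(cn);print(r,cv2.boundingRect(cn))
box=cv2.boxPoints(r);print(onz(c,box,.153))
x0,y0,w,h=cv2.boundingRect(cn)
print("mid",onz(c,r[0],.153), "top/bot",onz(c,[(r[0][0],y0),(r[0][0],y0+h)],.153))
# roof front edge (left side), roof/deck edge right at col ~259
for row in (100,150,200,240):
    l=c["image"][row].astype(int); 
    d=np.abs(np.diff(l.sum(1))); print(row,[ (i,d[i]) for i in np.argsort(-d)[:8]])
E
```

```text
((250.2301025390625, 177.496337890625), (81.11676788330078, 12.665071487426758), 89.09062194824219) (244, 137, 14, 82)
[[ 0.5555 -0.1129  0.153 ]
 [ 0.5659 -0.1121  0.153 ]
 [ 0.5717 -0.1834  0.153 ]
 [ 0.5605 -0.1843  0.153 ]]
mid [[ 0.5633 -0.1468  0.153 ]] top/bot [[ 0.5612 -0.1126  0.153 ]
 [ 0.5656 -0.1848  0.153 ]]
100 [(np.int64(157), np.int64(199)), (np.int64(360), np.int64(172)), (np.int64(159), np.int64(160)), (np.int64(260), np.int64(131)), (np.int64(158), np.int64(116)), (np.int64(359), np.int64(108)), (np.int64(272), np.int64(95)), (np.int64(261), np.int64(75))]
150 [(np.int64(256), np.int64(393)), (np.int64(162), np.int64(274)), (np.int64(243), np.int64(203)), (np.int64(355), np.int64(192)), (np.int64(164), np.int64(167)), (np.int64(242), np.int64(157)), (np.int64(260), np.int64(154)), (np.int64(257), np.int64(133))]
200 [(np.int64(244), np.int64(353)), (np.int64(257), np.int64(250)), (np.int64(167), np.int64(246)), (np.int64(256), np.int64(219)), (np.int64(243), np.int64(196)), (np.int64(351), np.int64(191)), (np.int64(261), np.int64(163)), (np.int64(260), np.int64(155))]
240 [(np.int64(172), np.int64(352)), (np.int64(348), np.int64(168)), (np.int64(261), np.int64(159)), (np.int64(167), np.int64(136)), (np.int64(260), np.int64(119)), (np.int64(168), np.int64(109)), (np.int64(170), np.int64(93)), (np.int64(171), np.int64(82))]
```

```bash
python3 - <<'E'
from h import *
go([0.563,-0.148,0.130],0.065)
E
```

```text
t=3.12 pos=[ 0.5631 -0.1499  0.2791] yaw=0.063 q6=-0.37 shift(tool)=[  1.7  -0.8 149.1] turn= [ 0.0058 -0.0012 -0.0019] shift after turn= [  1.9   0.  149.1] F [ 0.4  0.8 -0.7] w 0.7
```

Request:
servo_tool:
  targets: "0.005 0 0 2 0 30 45; 0 0 0 0 0 35 45; 0 0 0 0 0 35 45; 0 0 0 0 0 30 45; 0 0 0 0 0 15 45; 0 0 0 0 0 3 45; 0 0 0 0 0 0 45"

```text
time: 3.7
tool_pos: [0.5629, -0.1383, 0.1309]
tcp_rot: [2.14, 2.295, 0.012]
wrist_force: [-0.1, 0.4, 0.0]
width: 0.528
```

```bash
python3 - <<'E'
from h import *
go([0.563,-0.148,0.130],0.065)
c=cam("wrist");save(c,"w2.png")
E
```

```text
t=3.70 pos=[ 0.5629 -0.1383  0.1309] yaw=0.070 q6=-0.36 shift(tool)=[-9.7 -0.5  0.8] turn= [ 0.0078 -0.0026  0.0046] shift after turn= [-9.7 -0.5  0.9] F [-0.1  0.4  0. ] w 0.528
```

View pics/w2.png

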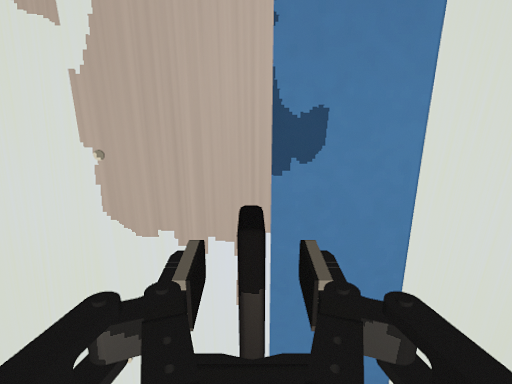

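Request:
servo_tool:
  targets: "0.005 0 0.005 -9 0 1 45; 0 0 0 0 0 0 8; 0 0 0 0 0 0 8; 0 0 0 0 0 0 8; 0 0 0 0 0 0 8; 0 0 0 0 0 0 8; 0 0 0 0 0 0 8"
  newtons: 30

```text
time: 4.33
tool_pos: [0.5667, -0.1476, 0.1363]
tcp_rot: [2.141, 2.289, 0.012]
wrist_force: [1.0, 0.1, -2.3]
width: 0.133
```

```bash
python3 - <<'E'
from h import *
go([0.563,-0.148,0.130],0.065)
E
```

```text
t=4.33 pos=[ 0.5667 -0.1476  0.1363] yaw=0.067 q6=-0.37 shift(tool)=[-0.1 -3.8  6.2] turn= [ 0.0107 -0.0001  0.0016] shift after turn= [-0.2 -3.7  6.3] F [ 1.   0.1 -2.3] w 0.133
```

Request:
servo_tool:
  targets: "0 0 0 0 12 0 8; 0 0 0 0 20 0 8; 0 0 0 0 20 0 8; 0 0 0 0 20 0 8; 0 0 0 0 20 0 8; 0 0 0 0 12 0 8; 0 0 0 0 5 0 8; 0 0 0 0 0 0 8"

```text
time: 5.0
tool_pos: [0.6689, -0.1399, 0.1362]
tcp_rot: [-2.133, -2.284, 0.021]
wrist_force: [1.9, -0.0, -3.3]
width: 0.128
```

```bash
python3 - <<'E'
from h import *
go([0.563+.1147,-0.148+.0075,0.130],0.065)
E
```

```text
t=5.00 pos=[ 0.6689 -0.1399  0.1362] yaw=0.068 q6=-0.31 shift(tool)=[-1.2  8.9  6. ] turn= [-0.0212 -0.0031  0.0032] shift after turn= [-1.2  8.8  6.2] F [ 1.9 -0.  -3.3] w 0.128
```

Request:
servo_tool:
  targets: "-0.01 0 0 0 6 0 8; -0.01 0 0 0 6 0 8; 0 0 0 0 5 0 8; 0 0 0 0 4 0 8; 0 0 0 0 4 0 8"

```text
time: 5.42
tool_pos: [0.6688, -0.1398, 0.1361]
tcp_rot: [-2.111, -2.259, 0.062]
wrist_force: [-15.7, -0.5, 7.5]
width: 0.132
```

```bash
python3 - <<'E'
from h import *
go([0.563+.1147,-0.148+.0075,0.130],0.065)
E
```

```text
t=5.42 pos=[ 0.6688 -0.1398  0.1361] yaw=0.068 q6=-0.30 shift(tool)=[-1.3  9.2  5.5] turn= [-0.063  -0.0084  0.0031] shift after turn= [-1.2  8.8  6.1] F [-15.7  -0.5   7.5] w 0.132
```

Request:
servo_tool:
  targets: "0 0 0 0 0 0 40; 0 0 0 0 0 0 40; 0 0 0 0 0 0 40; 0 0 0 0 0 -20 40; -0.03 0 0 0 0 -30 40; -0.03 0 0 0 0 -35 40; 0 0 0 0 0 -35 40; 0 0 0 0 0 -20 40"

```text
time: 6.08
tool_pos: [0.6756, -0.1401, 0.2742]
tcp_rot: [-2.139, -2.285, -0.007]
wrist_force: [0.4, 0.7, 0.3]
width: 0.468
```

```bash
python3 - <<'E'
from h import *
go([0.51,-0.15,0.28],0.065)
c=cam("wrist");save(c,"w3.png")
c=cam("top");save(c,"top3.png",(130,120,420,240),2.7)
E
```

```text
t=6.08 pos=[ 0.6756 -0.1401  0.2742] yaw=0.066 q6=-0.31 shift(tool)=[   1.1 -165.9   -5.1] turn= [-0.0046 -0.0114  0.0009] shift after turn= [   0.8 -165.9   -5.8] F [0.4 0.7 0.3] w 0.468
```

View pics/w3.png

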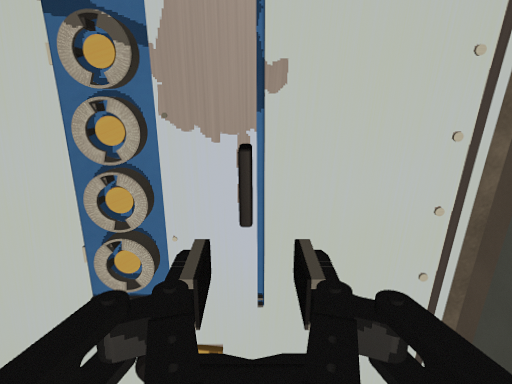

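View pics/top3.png

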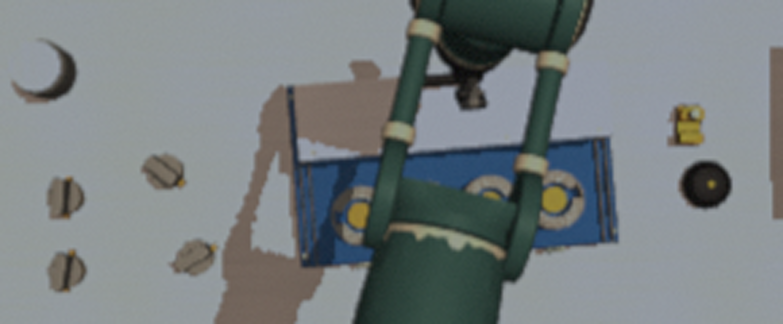

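Request:
servo_tool:
  targets: "0 -0.01 0 -15 -37 -4 60; 0 0 0 -15 -37 -4 60; 0 0 0 -15 -37 -4 60; 0 0 0 -12 -37 -4 60; 0 0 0 -10 -16 0 60; 0 0 0 0 0 0 60; 0 0 0 0 0 0 60"

```text
time: 6.77
tool_pos: [0.5169, -0.2197, 0.2864]
tcp_rot: [2.141, 2.294, 0.004]
wrist_force: [-0.8, 0.2, 0.5]
width: 0.706
```

```bash
python3 - <<'E'
from h import *
go([0.51,-0.22,0.29],0.065)
cam("scene")
c=cam("wrist");save(c,"w4.png");import pickle;pickle.dump(c,open("w4.pkl","wb"))
go([0.51,-0.08,0.29],0.065)
E
```

```text
t=6.77 pos=[ 0.5169 -0.2197  0.2864] yaw=0.069 q6=-0.52 shift(tool)=[ 0.2 -6.9 -3.6] turn= [0.0039 0.0007 0.004 ] shift after turn= [ 0.2 -6.9 -3.6] F [-0.8  0.2  0.5] w 0.706
t=6.87 pos=[ 0.5178 -0.2192  0.2863] yaw=0.071 q6=-0.52 shift(tool)=[139.4   2.1  -3.8] turn= [0.0033 0.0006 0.0055] shift after turn= [139.4   1.3  -3.7] F [-0.6  0.4 -0.2] w 0.705
```

View pics/w4.png

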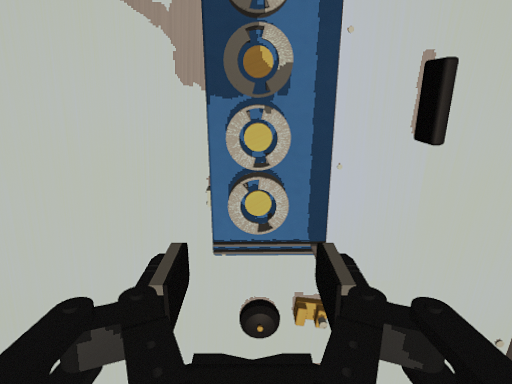

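Request:
servo_tool:
  targets: "0 0 0 30 0 -2 60; 0 0 0 35 0 -2 60; 0 0 0 30 0 0 60; 0 0 0 0 0 0 60; 0 0 0 0 0 0 60"

```text
time: 7.28
tool_pos: [0.5167, -0.1187, 0.2878]
tcp_rot: [2.138, 2.3, 0.006]
wrist_force: [0.3, -0.4, -0.4]
width: 0.704
```

```bash
python3 - <<'E'
from h import *
cam("scene")
c=cam("wrist");save(c,"w5.png");import pickle;pickle.dump(c,open("w5.pkl","wb"))
go([0.51,-0.08,0.29],0.065)
E
```

```text
t=7.38 pos=[ 0.5165 -0.1197  0.2877] yaw=0.071 q6=-0.35 shift(tool)=[40.  -3.6 -2.2] turn= [ 0.0034 -0.0019  0.0061] shift after turn= [40.  -3.9 -2.3] F [-0.7  0.6  1. ] w 0.701
```

View pics/w5.png

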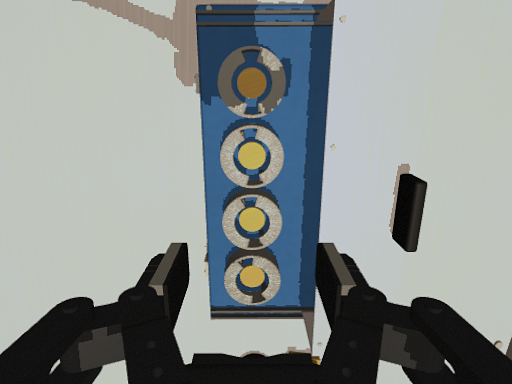

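```bash
cat > sock.py <<'E'
from h import *
import pickle,sys
from scipy.optimize import least_squares
np.set_printoptions(precision=4,suppress=True)
def ringmask(c):
    hsv=cv2.cvtColor(c["image"],cv2.COLOR_RGB2HSV)
    g=(hsv[:,:,1]<100)&(hsv[:,:,2]>50)
    return g
def measure(c,c0,z=.066,dbg=False):
    g=ringmask(c).astype(np.uint8)
    # subpixel polar sampling on plane
    cen=np.array(c0,float)
    for it in range(3):
        th=np.deg2rad(np.arange(0,360,2)); rr=np.arange(.014,.044,.0005)
        T,Rr=np.meshgrid(th,rr,indexing="ij")
        P=np.c_[(cen[0]+Rr*np.cos(T)).ravel(),(cen[1]+Rr*np.sin(T)).ravel(),np.full(T.size,z)]
        uv=proj(c,P).astype(np.float32)
        S=cv2.remap(g*255,uv[:,0].reshape(T.shape),uv[:,1].reshape(T.shape),cv2.INTER_LINEAR)
        inn=[];out=[]
        for i in range(len(th)):
            row=S[i]>127
            if not row[(rr>.031)&(rr<.034)].all(): continue
            k=np.where(~row[rr<.032])[0]
            if len(k): inn.append((th[i],rr[k[-1]]))
            j=np.where(~row&(rr>.032))[0]
            if len(j): out.append((th[i],rr[j[0]]))
        inn=np.array(inn);out=np.array(out)
        def fit(a,lo,hi):
            a=a[(a[:,1]>lo)&(a[:,1]<hi)]
            xy=cen+np.c_[a[:,1]*np.cos(a[:,0]),a[:,1]*np.sin(a[:,0])]
            r=least_squares(lambda p:np.hypot(*(xy-p[:2]).T)-p[2],[*cen,a[:,1].mean()],loss="soft_l1",f_scale=.0007)
            return r.x,len(a)
        fi,ni=fit(inn,.018,.0245)
        fo,no=fit(out,.033,.041)
        cen=fi[:2]
    # slots: sample r 25..29
    sel=(rr>.0245)&(rr<.0288)
    frac=(S[:,sel]<128).mean(1)
    ang=np.rad2deg(th)
    # doubled-angle mean
    w=np.where(frac>.5,frac,0)
    a2=np.angle((w*np.exp(2j*th)).sum())/2
    return fi,ni,fo,no,a2,[int(a) for a in ang[frac>.5]]
E
python3 - <<'E'
from sock import *
for f,cs in (("w4",[(258,62),(258,137),(258,204)]),("w5",[(252,82),(252,156),(252,221),(252,277)])):
    c=pickle.load(open(f+".pkl","rb"))
    for p in cs:
        c0=onz(c,p,.05)[0][:2]
        print(f,c0,*measure(c,c0))
E
```

```text
w4 [ 0.5176 -0.1146] [ 0.517  -0.1145  0.0206] 146 [ 0.5172 -0.1144  0.0366] 148 -1.4058229145967132 [86, 88, 90, 92, 94, 96, 98, 100, 102, 104, 106, 108, 110, 112, 266, 268, 270, 272, 274, 276, 278, 280, 282, 284, 286, 288, 290, 292, 294]
w4 [ 0.5237 -0.1948] [ 0.5231 -0.1938  0.0204] 148 [ 0.5231 -0.1939  0.0369] 151 -1.3971653394979975 [86, 88, 90, 92, 94, 96, 98, 100, 102, 104, 106, 108, 110, 112, 114, 268, 270, 272, 274, 276, 278, 280, 282, 284, 286, 288, 290, 292]
w4 [ 0.5299 -0.2767] [ 0.5292 -0.2735  0.0203] 148 [ 0.5291 -0.2734  0.037 ] 151 -1.2474276845425465 [96, 98, 100, 102, 104, 106, 108, 110, 112, 114, 116, 118, 119, 122, 276, 278, 280, 284, 286, 288, 290, 292, 294, 296, 298, 300]
w5 [ 0.5119 -0.0337] [ 0.5111 -0.0348  0.0207] 148 [ 0.5112 -0.0346  0.0367] 150 -1.484459220960492 [82, 84, 86, 88, 90, 92, 94, 96, 98, 100, 102, 104, 106, 108, 262, 264, 266, 268, 270, 272, 274, 276, 278, 280, 282, 284, 286, 288]
w5 [ 0.5179 -0.116 ] [ 0.5172 -0.1141  0.0203] 149 [ 0.5171 -0.1139  0.037 ] 154 -1.4217072724685726 [86, 88, 90, 92, 94, 96, 98, 100, 102, 104, 106, 108, 110, 268, 280, 282, 284, 286]
w5 [ 0.5239 -0.1985] [ 0.5232 -0.1938  0.02  ] 157 [ 0.5232 -0.1934  0.0372] 144 -1.3999203316349902 [88, 90, 92, 94, 96, 98, 100, 102, 104, 106, 108, 110, 112]
w5 [ 0.5297 -0.2784] [ 0.5294 -0.2735  0.0201] 135 [ 0.5293 -0.2732  0.0371] 128 -1.2311185564587874 [96, 98, 100, 102, 104, 106, 108, 110, 112, 114, 116, 118, 119, 122, 302]
```

Request:
servo_tool:
  targets: "0 0 0 30 2 -2 60; 0 0 0 40 2 0 60; 0 0 0 40 2 0 60; 0 0 0 40 2 0 60; 0 0 0 40 2 0 60; 0 0 0 40 2 0 60; 0 0 0 40 2 0 60; 0 0 0 40 2 0 60"

```text
time: 8.05
tool_pos: [0.5194, 0.1892, 0.2879]
tcp_rot: [2.16, 2.271, 0.001]
wrist_force: [1.2, 0.3, 0.4]
width: 0.703
```

Request:
servo_tool:
  targets: "0 0 0 40 2 0 60; 0 0 0 15 0 0 60; 0 0 0 0 0 0 60; 0 0 0 0 0 0 60"

```text
time: 8.38
tool_pos: [0.5209, 0.2534, 0.2861]
tcp_rot: [2.155, 2.278, 0.003]
wrist_force: [-0.2, -0.3, -0.6]
width: 0.702
```

```bash
python3 - <<'E'
from h import *
cam("scene")
c=cam("wrist");save(c,"w6.png");import pickle;pickle.dump(c,open("w6.pkl","wb"))
go([0.51,0.24,0.29],0.065)
E
```

```text
t=8.48 pos=[0.5208 0.2521 0.2861] yaw=0.054 q6=0.36 shift(tool)=[-11.5 -11.4  -3.9] turn= [ 0.0051  0.0031 -0.0113] shift after turn= [-11.4 -11.6  -3.9] F [ 0.2  0.3 -0.4] w 0.701
```

View pics/w6.png

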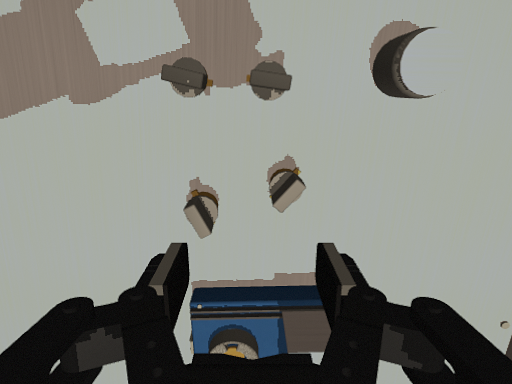

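```bash
python3 - <<'E'
from h import *
import pickle
c=pickle.load(open("w6.pkl","rb"));save(c,"w6z.png",(150,50,320,250),3)
E
```

```text
(no output)
```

View pics/w6z.png

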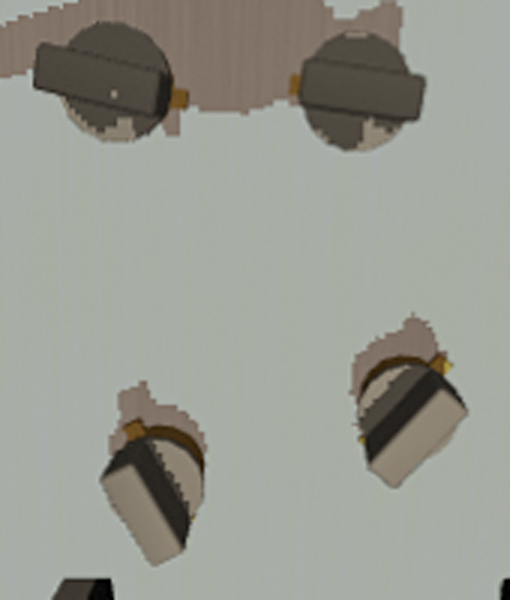

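```bash
python3 - <<'E'
from h import *
import pickle
np.set_printoptions(precision=4,suppress=True)
c=pickle.load(open("w6.pkl","rb"))
for n,q in dict(D=[(102,482),(135,463),(187,548),(155,566)],C=[(437,372),(468,409),(396,488),(370,458)],A=[(40,43),(164,70),(159,114),(34,84)],B=[(305,58),(425,78),(420,120),(300,105)]).items():
    w=onz(c,np.array(q)/3+[150,50],.064)[:,:2]
    e=[np.linalg.norm(w[i]-w[(i+1)%4]) for i in range(4)]
    i=int(np.argmax(e));d=w[(i+1)%4]-w[i]
    print(n,w.mean(0),np.round(e,4),"bar ang deg",np.rad2deg(np.arctan2(d[1],d[0]))%180)
E
```

```text
D [0.4622 0.1736] [0.0157 0.0414 0.0156 0.0415] bar ang deg 120.93293809746378
C [0.5684 0.2144] [0.0195 0.0426 0.0166 0.043 ] bar ang deg 57.556913530029654
A [0.4455 0.3383] [0.0433 0.0148 0.0443 0.0137] bar ang deg 170.34424886558148
B [0.5377 0.3394] [0.0426 0.014  0.0429 0.0156] bar ang deg 176.3827739894645
```

```bash
python3 - <<'E'
from h import *
go([0.568,0.214,0.19],-.567)
E
```

```text
t=8.48 pos=[0.5208 0.2521 0.2861] yaw=0.054 q6=0.36 shift(tool)=[-40.3  44.6  96.5] turn= [0.0059 0.0014 0.6207] shift after turn= [-6.8 60.3 96.1] F [ 0.2  0.3 -0.4] w 0.701
```

Request:
servo_tool:
  targets: "0.005 0 0.12 -6 8 5 60; 0 0 0.12 -5 10 15 60; 0 0 0.12 -3 11 20 60; 0 0 0.12 0 12 22 60; 0 0 0.12 0 12 22 60; 0 0 0.02 0 8 12 60; 0 0 0 0 0 0 60; 0 0 0 0 0 0 60"

```text
time: 9.15
tool_pos: [0.5851, 0.2068, 0.1907]
tcp_rot: [2.773, 1.464, 0.005]
wrist_force: [0.8, 0.0, 0.3]
width: 0.699
```

```bash
python3 - <<'E'
from h import *
go([0.568,0.214,0.19],-.567)
cam("scene")
c=cam("wrist");save(c,"w7.png");import pickle;pickle.dump(c,open("w7.pkl","wb"))
go([0.568,0.214,0.19],-.567)
E
```

```text
t=9.15 pos=[0.5851 0.2068 0.1907] yaw=-0.599 q6=0.90 shift(tool)=[ -3.6 -18.2   0.5] turn= [ 0.0069  0.0002 -0.0321] shift after turn= [ -3.1 -18.3   0.7] F [0.8 0.  0.3] w 0.699
t=9.25 pos=[0.5852 0.2076 0.1916] yaw=-0.599 q6=0.90 shift(tool)=[ -4.4 -17.8   1.5] turn= [ 0.0079 -0.0011 -0.0316] shift after turn= [ -3.9 -17.9   1.6] F [-0.6  0.3  0.1] w 0.705
```

View pics/w7.png

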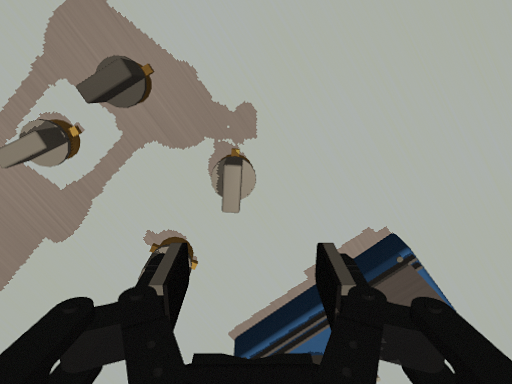

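```bash
cat > plug.py <<'E'
from h import *
import pickle
np.set_printoptions(precision=4,suppress=True)
def bar(c,px,z=.064,half=45):
    """segment face of bar containing pixel px by colour flood fill; give centre, angle in world"""
    im=cv2.medianBlur(np.ascontiguousarray(c["image"]),3)
    m=np.zeros((386,514),np.uint8)
    cv2.floodFill(im,m,(int(px[0]),int(px[1])),0,(14,)*3,(14,)*3,4|cv2.FLOODFILL_FIXED_RANGE|cv2.FLOODFILL_MASK_ONLY|(255<<8))
    m=cv2.morphologyEx(m[1:-1,1:-1],cv2.MORPH_CLOSE,np.ones((3,3)))
    m=cv2.morphologyEx(m,cv2.MORPH_OPEN,np.ones((3,3)))
    cn=max(cv2.findContours(m,0,1)[0],key=cv2.contourArea)[:,0].astype(float)
    w=onz(c,cn,z)[:,:2]
    r=cv2.minAreaRect((w*1e4).astype(np.float32))
    b=cv2.boxPoints(r)/1e4; e0=b[1]-b[0];e1=b[2]-b[1]
    l=e0 if np.linalg.norm(e0)>np.linalg.norm(e1) else e1
    return np.array(r[0])/1e4,np.sort(np.array(r[1]))*.1,np.rad2deg(np.arctan2(l[1],l[0]))%180,m
E
python3 - <<'E'
from plug import *
c=pickle.load(open("w7.pkl","rb"));save(c,"w7z.png",(200,130,270,225),6)
r=bar(c,(232,190));print(*r[:3])
E
```

```text
[0.5749 0.2093] [26.5421 47.1838] 50.22885
```

View pics/w7z.png

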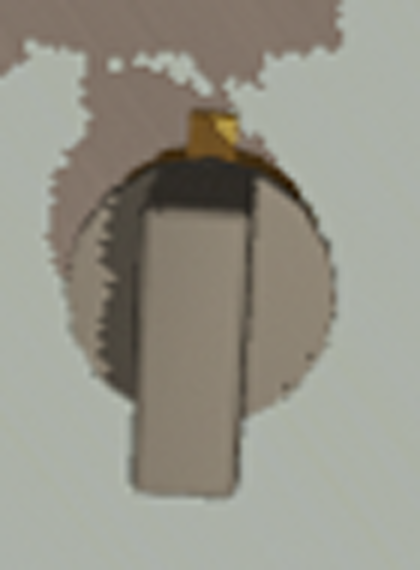

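```bash
cat >> plug.py <<'E'
def quad(c,q,off,sc,z=.064):
    w=onz(c,np.array(q,float)/sc+off,z)[:,:2]
    e=[np.linalg.norm(w[i]-w[(i+1)%4]) for i in range(4)]
    i=int(np.argmax(e));d=w[(i+1)%4]-w[i]
    d=d/np.linalg.norm(d); d2=w[(i+2)%4]-w[(i+3)%4]
    a=(np.arctan2(*(d+d2/np.linalg.norm(d2))[::-1]))%np.pi
    print("centre",w.mean(0),"edges",np.round(e,4),"bar ang",round(a,3),np.rad2deg(a)); return w.mean(0),a
E
python3 - <<'E'
from plug import *
c=pickle.load(open("w7.pkl","rb"))
p,a=quad(c,[(146,207),(250,211),(237,496),(131,490)],[200,130],6)
go([*p,.12],a-np.pi/2)
go([*p,.034],a-np.pi/2)
E
```

```text
centre [0.569  0.2116] edges [0.0146 0.0429 0.0156 0.0426] bar ang 0.907 51.96900262152829
t=9.25 pos=[0.5852 0.2076 0.1916] yaw=-0.599 q6=0.90 shift(tool)=[ -5.9 -16.2  71.5] turn= [ 0.0079 -0.0015  0.0652] shift after turn= [ -6.8 -15.2  71.6] F [-0.6  0.3  0.1] w 0.705
t=9.25 pos=[0.5852 0.2076 0.1916] yaw=-0.599 q6=0.90 shift(tool)=[ -6.  -16.9 157.5] turn= [ 0.0079 -0.0015  0.0652] shift after turn= [ -6.8 -15.2 157.6] F [-0.6  0.3  0.1] w 0.705
```

```bash
python3 - <<'E'
from plug import *
a=pickle.load(open("w6.pkl","rb"));c=pickle.load(open("w7.pkl","rb"));print(a["eye"],c["eye"])
q6=np.array([(437,372),(468,409),(396,488),(370,458)])/3+[150,50]
q7=np.array([(146,207),(250,211),(237,496),(131,490)])/6+[200,130]
print(tri([(a,q6.mean(0)),(c,q7.mean(0))]))
E
```

```text
[0.5161 0.3295 0.4283] [0.6274 0.2704 0.3333]
(array([0.5688, 0.2124, 0.0604]), [array([-0.296 ,  0.9157]), array([-0.4173, -1.2413])])
```

Request:
servo_tool:
  targets: "0.007 0 0.065 -6 -12 10 60; 0 0 0 -1 -4 25 60; 0 0 0 0 0 25 60; 0 0 0 0 0 12 60; 0 0 0 0 0 2 60; 0 0 0 0 0 0 60"

```text
time: 9.75
tool_pos: [0.5731, 0.2151, 0.1278]
tcp_rot: [2.818, 1.384, 0.032]
wrist_force: [0.2, 0.3, 0.9]
width: 0.699
```

```bash
python3 - <<'E'
from plug import *
cam("scene")
c=cam("wrist");save(c,"w8.png");pickle.dump(c,open("w8.pkl","wb"))
go([.569,.2116,.034],.907-np.pi/2)
E
```

```text
t=9.85 pos=[0.5739 0.2152 0.1288] yaw=-0.658 q6=0.97 shift(tool)=[-7.7 -2.8 94.6] turn= [ 0.0115 -0.0194  0.0058] shift after turn= [-5.9 -1.7 94.8] F [ 0.  -0.1  0.6] w 0.701
```

View pics/w8.png

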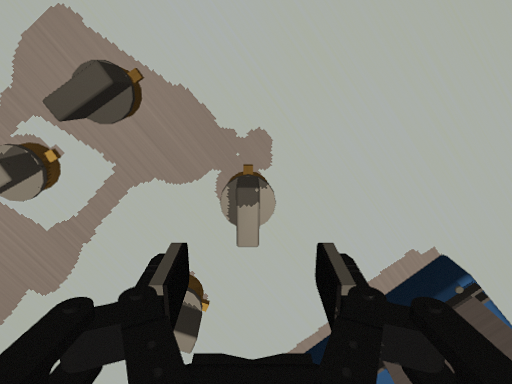

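```bash
python3 - <<'E'
from plug import *
c=pickle.load(open("w8.pkl","rb"));save(c,"w8z.png",(210,160,285,255),6)
E
```

```text
(no output)
```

View pics/w8z.png

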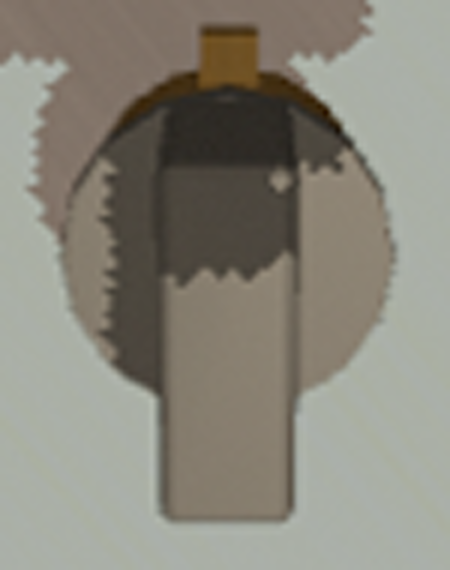

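```bash
python3 - <<'E'
from plug import *
c=pickle.load(open("w8.pkl","rb"))
q8=np.array([(162,165),(297,165),(294,521),(160,520)])
p,a=quad(c,q8,[210,160],6)
d=pickle.load(open("w7.pkl","rb"));q7=np.array([(146,207),(250,211),(237,496),(131,490)])/6+[200,130]
print(tri([(d,q7.mean(0)),(c,(q8/6+[210,160]).mean(0))]))
go([*p,.036],a-np.pi/2)
E
```

```text
centre [0.5689 0.2118] edges [0.0149 0.0431 0.0156 0.0429] bar ang 0.904 51.77401570800082
(array([0.5686, 0.2115, 0.0614]), [array([-0.0405,  0.0189]), array([ 0.0496, -0.027 ])])
t=9.85 pos=[0.5739 0.2152 0.1288] yaw=-0.658 q6=0.97 shift(tool)=[-7.6 -3.  92.6] turn= [ 0.0114 -0.0194  0.0092] shift after turn= [-5.8 -1.9 92.8] F [ 0.  -0.1  0.6] w 0.701
```

Request:
servo_tool:
  targets: "0.011 -0.02 0.009 -6 -2 20 50; 0 0 0 0 0 25 50; 0 0 0 0 0 20 50; 0 0 0 0 0 10 50; 0 0 0 0 0 0 50; 0 0 0 0 0 0 50"

```text
time: 10.35
tool_pos: [0.5748, 0.2133, 0.0568]
tcp_rot: [2.824, 1.37, 0.014]
wrist_force: [0.1, 0.7, -0.0]
width: 0.584
```

```bash
python3 - <<'E'
from plug import *
go([.5689,.2118,.036],.904-np.pi/2)
E
```

```text
t=10.35 pos=[0.5748 0.2133 0.0568] yaw=-0.668 q6=0.98 shift(tool)=[-5.  -3.8 20.8] turn= [ 0.0062 -0.0072 -0.0008] shift after turn= [-4.9 -3.7 20.8] F [ 0.1  0.7 -0. ] w 0.584
```

Request:
servo_tool:
  targets: "0.006 -0.007 0 -5 -4 8 50; 0 0 0 0 0 8 50; 0 0 0 0 0 5 50; 0 0 0 0 0 0 50"

```text
time: 10.68
tool_pos: [0.5702, 0.2124, 0.037]
tcp_rot: [2.826, 1.371, 0.006]
wrist_force: [-0.4, -0.1, -0.7]
width: 0.587
```

```bash
python3 - <<'E'
from plug import *
go([.5689,.2118,.036],.904-np.pi/2)
E
```

```text
t=10.68 pos=[0.5702 0.2124 0.037 ] yaw=-0.668 q6=0.98 shift(tool)=[-1.3 -0.7  1. ] turn= [ 0.0022 -0.0032 -0.001 ] shift after turn= [-1.3 -0.7  1. ] F [-0.4 -0.1 -0.7] w 0.587
```

Request:
servo_tool:
  targets: "0 0 0 -1.3 -0.7 1 50; 0 0 0 0 0 0 12; 0 0 0 0 0 0 12; 0 0 0 0 0 0 12; 0 0 0 0 0 0 12; 0 0 0 0 0 0 12; 0 0 0 0 0 0 12"
  newtons: 60

```text
time: 11.27
tool_pos: [0.5692, 0.212, 0.0368]
tcp_rot: [2.826, 1.37, 0.008]
wrist_force: [0.8, 0.0, -2.5]
width: 0.176
```

```bash
python3 - <<'E'
from plug import *
go([.5689,.2118,.036],.904-np.pi/2)
E
```

```text
t=11.27 pos=[0.5692 0.212  0.0368] yaw=-0.668 q6=0.98 shift(tool)=[-0.3 -0.2  0.8] turn= [ 0.003  -0.0044 -0.001 ] shift after turn= [-0.3 -0.2  0.8] F [ 0.8  0.  -2.5] w 0.176
```

Request:
servo_tool:
  targets: "0 0 0 0 0 -10 12; 0 0 0 0 0 -25 12; 0 0 -0.1 0 0 -35 12; 0 0 -0.12 0 0 -35 12; 0 0 -0.12 0 0 -35 12; 0 0 -0.12 0 0 -20 12; 0 0 -0.12 0 0 -5 12; 0 0 -0.12 0 0 0 12"

```text
time: 11.93
tool_pos: [0.5657, 0.2108, 0.2113]
tcp_rot: [-2.155, -2.285, 0.001]
wrist_force: [0.1, -0.2, -1.4]
width: 0.176
```

```bash
python3 - <<'E'
from plug import *
c=cam("wrist");save(c,"w9.png")
go([.5171,-.1143,.2],.162)
E
```

```text
t=11.98 pos=[0.566  0.2109 0.2114] yaw=0.064 q6=0.25 shift(tool)=[-321.4  -69.6   11.5] turn= [-0.0002  0.0001 -0.098 ] shift after turn= [-313.  -100.7   11.4] F [ 1.2 -0.  -1.2] w 0.177
```

View pics/w9.png

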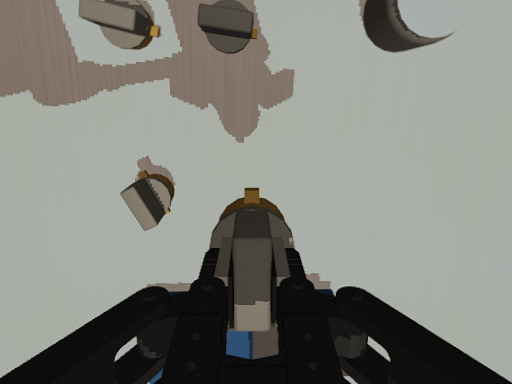

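```bash
cat >> plug.py <<'E'
def intool(c,px,zt):
    T=c["T_tool_cam"];b=dict(c);b["Rm"]=T[:3,:3];b["eye"]=T[:3,3]
    return onz(b,px,zt)
E
python3 - <<'E'
from plug import *
c=cam("wrist");save(c,"w9z.png",(190,170,315,345),4)
print(intool(c,[(252,237),(252,330)],-.0272))
E
```

```text
[[ 0.022   0.0003 -0.0272]
 [-0.0213  0.0003 -0.0272]]
```

View pics/w9z.png

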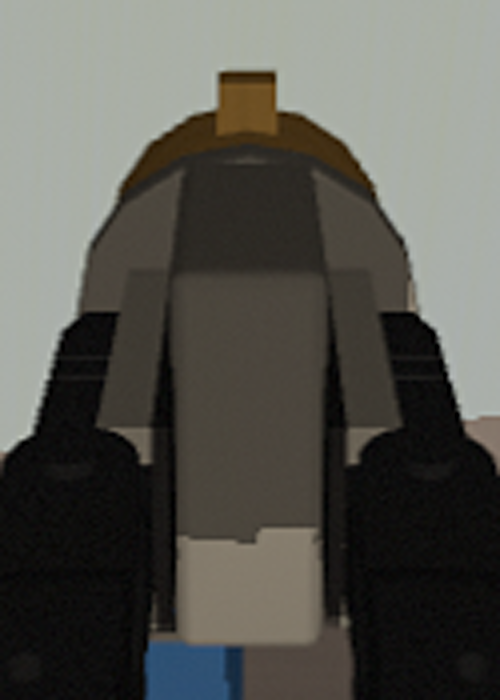

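Request:
servo_tool:
  targets: "0 0 -0.098 -20 -7 0 12; 0 0 0 -35 -11 0 12; 0 0 0 -39 -12.5 2 12; 0 0 0 -39 -12.5 0 12; 0 0 0 -39 -12.5 0 12; 0 0 0 -39 -12.5 0 12; 0 0 0 -39 -12.5 0 12; 0 0 0 -30 -10 0 12"

```text
time: 12.7
tool_pos: [0.5081, -0.0801, 0.2037]
tcp_rot: [-2.061, -2.36, 0.007]
wrist_force: [-0.4, 1.0, -2.1]
width: 0.175
```

```bash
python3 - <<'E'
from plug import *
go([.5171,-.1143,.16],.162)
E
```

```text
t=12.70 pos=[ 0.5081 -0.0801  0.2037] yaw=0.135 q6=-0.34 shift(tool)=[-35.2   4.7  43.5] turn= [-0.009  -0.0039 -0.027 ] shift after turn= [-35.2   3.4  43.7] F [-0.4  1.  -2.1] w 0.175
```

Request:
servo_tool:
  targets: "-0.009 -0.004 -0.027 -15 2 10 12; 0 0 0 -12 1.5 12 12; 0 0 0 -6 0 12 12; 0 0 0 -2 0 8 12; 0 0 0 0 0 2 12; 0 0 0 0 0 0 12"

```text
time: 13.2
tool_pos: [0.511, -0.122, 0.1547]
tcp_rot: [-2.063, -2.363, 0.007]
wrist_force: [-0.2, 0.8, -1.2]
width: 0.173
```

```bash
python3 - <<'E'
from plug import *
cam("scene")
c=cam("wrist");save(c,"w10.png")
go([.5171,-.1143,.12],.162)
E
```

```text
t=13.30 pos=[ 0.5115 -0.1217  0.1555] yaw=0.137 q6=-0.42 shift(tool)=[ 6.6  6.8 35.4] turn= [-0.0058 -0.0004 -0.0254] shift after turn= [ 6.4  6.7 35.5] F [ 0.4  0.2 -0.9] w 0.176
```

View pics/w10.png

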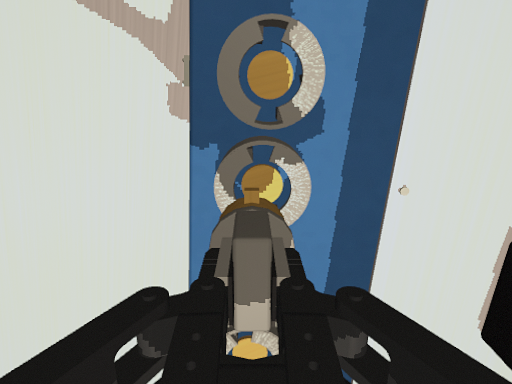

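Request:
servo_tool:
  targets: "-0.005 0 -0.025 6 6 8 12; 0 0 -0.01 2 2 10 12; 0 0 0 0 0 6 12; 0 0 0 0 0 0 12"

```text
time: 13.63
tool_pos: [0.5211, -0.1093, 0.1314]
tcp_rot: [2.013, 2.408, 0.004]
wrist_force: [-0.5, 0.3, -2.3]
width: 0.173
```

```bash
python3 - <<'E'
from plug import *
go([.5171,-.1143,.125],.162)
E
```

```text
t=13.63 pos=[ 0.5211 -0.1093  0.1314] yaw=0.179 q6=-0.43 shift(tool)=[-4.2 -4.8  6.4] turn= [0.004  0.0007 0.0165] shift after turn= [-4.3 -4.7  6.4] F [-0.5  0.3 -2.3] w 0.173
```

Request:
servo_tool:
  targets: "0.004 0 0.016 -4.3 -4.7 0 12; 0 0 0 0 0 0 12; 0 0 0 0 0 0 12"

```text
time: 13.88
tool_pos: [0.5166, -0.1138, 0.1306]
tcp_rot: [-2.033, -2.394, 0.003]
wrist_force: [0.8, 0.4, -1.3]
width: 0.177
```

```bash
python3 - <<'E'
from plug import *
go([.5171,-.1143,.125],.162)
E
```

```text
t=13.88 pos=[ 0.5166 -0.1138  0.1306] yaw=0.163 q6=-0.43 shift(tool)=[-0.6  0.5  5.5] turn= [-0.0019  0.0002  0.0007] shift after turn= [-0.6  0.5  5.6] F [ 0.8  0.4 -1.3] w 0.177
```

Request:
servo_tool:
  targets: "0 0 0 -0.6 0.5 10 12; 0 0 0 0 0 10 12; 0 0 0 0 0 0 12; 0 0 0 0 0 0 12"

```text
time: 14.22
tool_pos: [0.5177, -0.1153, 0.1094]
tcp_rot: [2.035, 2.393, -0.001]
wrist_force: [0.4, -0.1, -0.9]
width: 0.175
```

```bash
python3 - <<'E'
from plug import *
go([.5171,-.1143,.108],.162)
E
```

```text
t=14.22 pos=[ 0.5177 -0.1153  0.1094] yaw=0.161 q6=-0.43 shift(tool)=[ 1.  -0.4  1.4] turn= [-0.      0.0012 -0.0007] shift after turn= [ 1.  -0.4  1.4] F [ 0.4 -0.1 -0.9] w 0.175
```

Request:
servo_tool:
  targets: "0 0 0 1 -0.4 2 12; 0 0 0 0 0 0 12"

```text
time: 14.38
tool_pos: [0.5165, -0.1143, 0.1065]
tcp_rot: [-2.035, -2.392, 0.002]
wrist_force: [0.5, -0.3, -1.7]
width: 0.173
```

```bash
python3 - <<'E'
from plug import *
go([.5171,-.1143,.095],.162)
c=cam("wrist");save(c,"w11.png")
E
```

```text
t=14.38 pos=[ 0.5165 -0.1143  0.1065] yaw=0.161 q6=-0.42 shift(tool)=[-0.1  0.6 11.5] turn= [-0.0014  0.0005 -0.0012] shift after turn= [-0.1  0.6 11.5] F [ 0.5 -0.3 -1.7] w 0.173
```

View pics/w11.png

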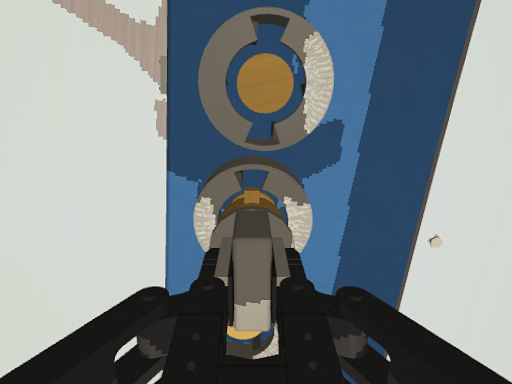

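Request:
servo_tool:
  targets: "0 0 0 0 0.6 5 12; 0 0 0 0 0 5 12; 0 0 0 0 0 3 12; 0 0 0 0 0 0 12"

```text
time: 14.77
tool_pos: [0.5176, -0.1141, 0.0933]
tcp_rot: [2.035, 2.393, -0.001]
wrist_force: [0.2, 0.3, -0.5]
width: 0.179
```

```bash
python3 - <<'E'
from plug import *
go([.5171,-.1143,.0798],.162)
E
```

```text
t=14.77 pos=[ 0.5176 -0.1141  0.0933] yaw=0.161 q6=-0.42 shift(tool)=[-0.1 -0.5 13.5] turn= [-0.0004  0.0007 -0.001 ] shift after turn= [-0.1 -0.5 13.5] F [ 0.2  0.3 -0.5] w 0.179
```

Request:
servo_tool:
  targets: "0 0 0 0 -0.5 5 12; 0 0 0 0 0 5 12; 0 0 0 0 0 4 12; 0 0 0 0 0 2 12; 0 0 0 0 0 1 12"

```text
time: 15.18
tool_pos: [0.5182, -0.1144, 0.0795]
tcp_rot: [2.035, 2.392, -0.0]
wrist_force: [-5.6, 1.3, 9.1]
width: 0.177
```

```bash
python3 - <<'E'
from plug import *
go([.5171,-.1143,.0798],.162)
E
```

```text
t=15.18 pos=[ 0.5182 -0.1144  0.0795] yaw=0.161 q6=-0.42 shift(tool)=[ 0.3 -1.1 -0.3] turn= [ 0.0004  0.0009 -0.0009] shift after turn= [ 0.3 -1.1 -0.3] F [-5.6  1.3  9.1] w 0.177
```

Request:
servo_tool:
  targets: "0 0 0.08 0.2 -0.8 0.5 12; 0 0 0.12 0 0 0.5 12; 0 0 0.12 0 0 0.5 12; 0 0 0.12 0 0 0.5 12"

```text
time: 15.52
tool_pos: [0.5189, -0.114, 0.0798]
tcp_rot: [2.522, 1.87, 0.004]
wrist_force: [-1.6, 2.1, 3.5]
width: 0.174
```

```bash
python3 - <<'E'
from plug import *
go([.5171,-.1143,.0798],.162-1.31)
E
```

```text
t=15.52 pos=[ 0.5189 -0.114   0.0798] yaw=-0.295 q6=0.03 shift(tool)=[-0.8 -1.6 -0. ] turn= [ 0.0027 -0.0021  0.8534] shift after turn= [-1.7 -0.5 -0. ] F [-1.6  2.1  3.5] w 0.174
```

Request:
servo_tool:
  targets: "0 0 0.12 -0.5 -1 0.6 12; 0 0 0.12 0 0 0.5 12; 0 0 0.12 0 0 0.5 12; 0 0 0.12 0 0 0.5 12; 0 0 0.12 0 0 0.5 12; 0 0 0.12 0 0 0.5 12"

```text
time: 16.02
tool_pos: [0.5192, -0.1141, 0.0795]
tcp_rot: [3.032, 0.817, 0.009]
wrist_force: [-3.0, 1.3, 6.6]
width: 0.173
```

```bash
python3 - <<'E'
from plug import *
go([.5171,-.1143,.0798],.162-1.31)
print(bot.read_state()["torque"])
E
```

```text
t=16.02 pos=[ 0.5192 -0.1141  0.0795] yaw=-1.044 q6=0.78 shift(tool)=[-2.  -0.9 -0.3] turn= [ 0.0029 -0.0049  0.1037] shift after turn= [-2.1 -0.7 -0.3] F [-3.   1.3  6.6] w 0.173
[0.149  0.5021 0.0676]
```

Request:
servo_tool:
  targets: "0 0 0.08 -1 -0.5 0.3 12; 0 0 0.06 0 0 0.3 12; 0 0 0.05 0 0 0.3 12; 0 0 0.05 0 0 0 12"

```text
time: 16.35
tool_pos: [0.5191, -0.1134, 0.0802]
tcp_rot: [3.107, 0.445, 0.01]
wrist_force: [1.5, 4.1, -0.8]
width: 0.179
```

```bash
python3 - <<'E'
from plug import *
go([.5171,-.1143,.0798],.162-1.31)
print(bot.read_state()["torque"])
E
```

```text
t=16.35 pos=[ 0.5191 -0.1134  0.0802] yaw=-1.286 q6=1.02 shift(tool)=[-2.2  0.2  0.4] turn= [ 0.0042 -0.0056 -0.1384] shift after turn= [-2.2 -0.1  0.4] F [ 1.5  4.1 -0.8] w 0.179
[0.415  0.4465 2.576 ]
```

Request:
servo_tool:
  targets: "0 0 -0.02 0 0 0 20; 0 0 0 0 0 0 45; 0 0 0 0 0 0 45; 0 0 0 0 0 -5 45; 0 0 0 0 0 -20 45; 0 0 0 0 0 -30 45; 0 0 0 0 0 -30 45; 0 0 0 0 0 -20 45"

```text
time: 17.02
tool_pos: [0.5141, -0.1125, 0.1816]
tcp_rot: [-3.102, -0.481, 0.007]
wrist_force: [-0.4, 0.0, 0.3]
width: 0.527
```

```bash
python3 - <<'E'
from plug import *
cam("scene")
c=cam("wrist");save(c,"w12.png");pickle.dump(c,open("w12.pkl","wb"))
go([.5171,-.1143,.24],.07)
E
```

```text
t=17.12 pos=[ 0.5167 -0.1132  0.1841] yaw=-1.263 q6=1.00 shift(tool)=[  0.1   1.2 -55.9] turn= [ 0.0015 -0.0009 -1.3333] shift after turn= [ -1.2   0.3 -55.9] F [ 0.  -0.2 -0.3] w 0.527
```

View pics/w12.png

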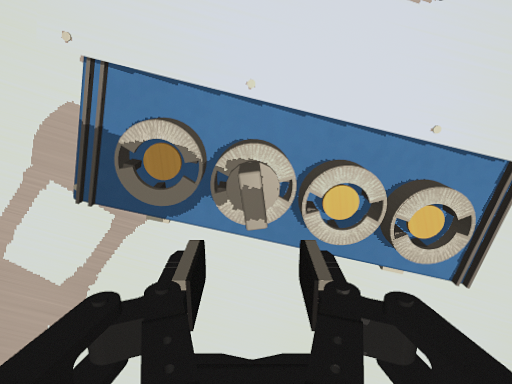

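```bash
python3 - <<'E'
from plug import *
c=pickle.load(open("w12.pkl","rb"));save(c,"w12z.png",(200,130,310,240),5)
E
```

```text
(no output)
```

View pics/w12z.png

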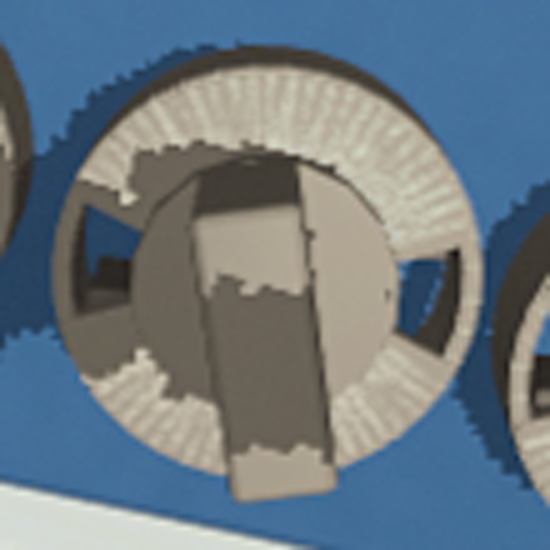

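```bash
python3 - <<'E'
from plug import *
c=pickle.load(open("w12.pkl","rb"))
q=[(192,213),(300,203),(338,490),(232,502)]
for z in(.111,.119): quad(c,q,[200,130],5,z)
from sock import measure
print("expected lock ang",99.3-75)
E
```

```text
centre [ 0.519  -0.1139] edges [0.0149 0.0431 0.0155 0.0435] bar ang 0.437 25.01655406204796
centre [ 0.5216 -0.113 ] edges [0.0143 0.0415 0.0149 0.0419] bar ang 0.437 25.01655406204795
expected lock ang 24.299999999999997
```

Request:
servo_tool:
  targets: "0 0 -0.12 0 0 -3 60; 0 0 -0.12 0 0 -3 60; 0 0 -0.12 0 0 -3 60; 0 0 -0.12 0 0 0 60; 0 0 -0.12 0 0 0 60; 0 0 -0.12 0 0 0 60; 0 0 -0.12 0 0 0 60; 0 0 -0.12 0 0 0 60"

```text
time: 17.78
tool_pos: [0.515, -0.1137, 0.1895]
tcp_rot: [-2.496, -1.906, -0.002]
wrist_force: [0.8, -0.5, -0.1]
width: 0.702
```

Request:
servo_tool:
  targets: "0 0 -0.12 0 0 0 60; 0 0 -0.12 0 0 0 60; 0 0 -0.12 0 0 0 60; 0 0 -0.12 0 0 0 60; 0 0 -0.12 0 0 0 60; 0 0 -0.12 0 0 0 60; 0 0 -0.09 0 0 0 60; 0 0 0 0 0 0 60"

```text
time: 18.45
tool_pos: [0.5105, -0.1135, 0.1803]
tcp_rot: [-1.486, -2.755, 0.0]
wrist_force: [0.0, -0.0, 0.3]
width: 0.705
```

```bash
python3 - <<'E'
from plug import *
go([.462,.174,.19],.54)
E
```

```text
t=18.45 pos=[ 0.5105 -0.1135  0.1803] yaw=0.581 q6=-0.85 shift(tool)=[266.9 117.4  -7.7] turn= [-0.0059 -0.0098  0.0414] shift after turn= [271.5 106.3  -9.7] F [ 0.  -0.   0.3] w 0.705
```

Request:
servo_tool:
  targets: "0 -0.01 0.041 20 8 -2 60; 0 0 0 35 14 -2 60; 0 0 0 38 15 -2 60; 0 0 0 38 15 -2 60; 0 0 0 38 15 0 60; 0 0 0 38 15 0 60; 0 0 0 38 15 0 60; 0 0 0 20 8 0 60"

```text
time: 19.12
tool_pos: [0.4651, 0.1718, 0.1825]
tcp_rot: [-1.599, -2.699, 0.012]
wrist_force: [-0.4, -0.9, -0.6]
width: 0.709
```

Request:
servo_tool:
  targets: "0 0 0 0 0 0 60; 0 0 0 0 0 0 60"

```text
time: 19.28
tool_pos: [0.4634, 0.1764, 0.1814]
tcp_rot: [-1.596, -2.699, 0.011]
wrist_force: [1.1, -0.3, 0.1]
width: 0.707
```

```bash
python3 - <<'E'
from plug import *
cam("scene")
c=cam("wrist");save(c,"w13.png");pickle.dump(c,open("w13.pkl","wb"))
go([.462,.174,.19],.54)
E
```

```text
t=19.38 pos=[0.4637 0.1751 0.1814] yaw=0.501 q6=-0.19 shift(tool)=[-0.1 -2.1 -8.6] turn= [-0.0095 -0.0016 -0.0385] shift after turn= [-0.  -2.  -8.6] F [-0.5 -0.   0. ] w 0.708
```

View pics/w13.png

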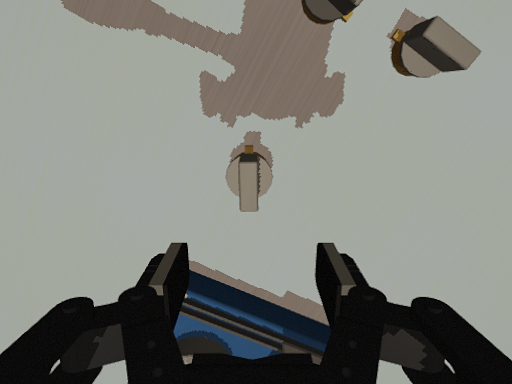

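```bash
python3 - <<'E'
from plug import *
c=pickle.load(open("w13.pkl","rb"));save(c,"w13z.png",(210,130,290,220),6)
E
```

```text
(no output)
```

View pics/w13z.png

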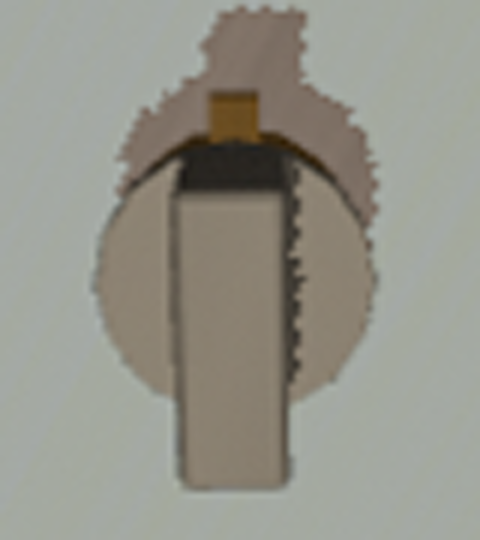

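```bash
python3 - <<'E'
from plug import *
c=pickle.load(open("w13.pkl","rb"))
p,a=quad(c,[(175,193),(284,193),(290,489),(181,489)],[210,130],6)
go([*p,.06],a-np.pi/2)
E
```

```text
centre [0.4607 0.1736] edges [0.0148 0.0428 0.0155 0.0428] bar ang 2.09 119.75491377613554
t=19.38 pos=[0.4637 0.1751 0.1814] yaw=0.501 q6=-0.19 shift(tool)=[ -0.1  -2.2 121.4] turn= [-0.0095 -0.0015 -0.0179] shift after turn= [  0.2  -3.4 121.4] F [-0.5 -0.   0. ] w 0.708
```

Request:
servo_tool:
  targets: "-0.009 0 -0.018 0 -3.4 15 50; 0 0 0 0 0 30 50; 0 0 0 0 0 30 50; 0 0 0 0 0 20 50; 0 0 0 0 0 5 50; 0 0 0 0 0 0 50; 0 0 0 0 0 0 50"

```text
time: 19.97
tool_pos: [0.4653, 0.1643, 0.0802]
tcp_rot: [1.598, 2.7, 0.004]
wrist_force: [0.4, -0.1, -0.4]
width: 0.589
```

```bash
python3 - <<'E'
from plug import *
go([.4607,.1736,.036],.519)
E
```

```text
t=19.97 pos=[0.4653 0.1643 0.0802] yaw=0.502 q6=-0.21 shift(tool)=[10.5  0.2 44.2] turn= [ 0.0043  0.0024 -0.0167] shift after turn= [10.4  0.6 44.2] F [ 0.4 -0.1 -0.4] w 0.589
```

Request:
servo_tool:
  targets: "0.004 0 -0.017 10.4 0.6 5 50; 0 0 0 0 0 12 50; 0 0 0 0 0 12 50; 0 0 0 0 0 6 50; 0 0 0 0 0 0 50; 0 0 0 0 0 0 50"

```text
time: 20.47
tool_pos: [0.466, 0.1757, 0.0483]
tcp_rot: [1.572, 2.709, 0.011]
wrist_force: [-0.8, 0.4, 0.4]
width: 0.585
```

```bash
python3 - <<'E'
from plug import *
go([.4607,.1736,.036],.519)
E
```

```text
t=20.47 pos=[0.466  0.1757 0.0483] yaw=0.519 q6=-0.21 shift(tool)=[ 0.9 -5.8 12.2] turn= [0.011  0.0048 0.0004] shift after turn= [ 0.8 -5.6 12.3] F [-0.8  0.4  0.4] w 0.585
```

Request:
servo_tool:
  targets: "0.01 0.005 0 0.8 -5.5 5 50; 0 0 0 0 0 7 50; 0 0 0 0 0 0 50; 0 0 0 0 0 0 50"

```text
time: 20.8
tool_pos: [0.4616, 0.1742, 0.0365]
tcp_rot: [1.575, 2.717, 0.004]
wrist_force: [0.1, -0.1, 0.5]
width: 0.587
```

```bash
python3 - <<'E'
from plug import *
go([.4607,.1736,.036],.519)
E
```

```text
t=20.80 pos=[0.4616 0.1742 0.0365] yaw=0.520 q6=-0.21 shift(tool)=[-0.1 -1.   0.5] turn= [ 0.0027 -0.0001  0.0011] shift after turn= [-0.1 -1.   0.5] F [ 0.1 -0.1  0.5] w 0.587
```

Request:
servo_tool:
  targets: "0 0 0 0 -1 0 50; 0 0 0 0 0 0 12; 0 0 0 0 0 0 12; 0 0 0 0 0 0 12; 0 0 0 0 0 0 12; 0 0 0 0 0 0 12; 0 0 0 0 0 0 12"

```text
time: 21.38
tool_pos: [0.4608, 0.1735, 0.0368]
tcp_rot: [1.575, 2.716, 0.004]
wrist_force: [0.5, 0.1, 0.3]
width: 0.174
```

```bash
python3 - <<'E'
from plug import *
go([.4607,.1736,.036],.519)
E
```

```text
t=21.38 pos=[0.4608 0.1735 0.0368] yaw=0.520 q6=-0.21 shift(tool)=[ 0.1 -0.1  0.8] turn= [0.0032 0.     0.0008] shift after turn= [ 0.1 -0.1  0.8] F [0.5 0.1 0.3] w 0.174
```

Request:
servo_tool:
  targets: "0 0 0 0 0 -10 12; 0 0 0 0 0 -25 12; 0 0 0.1 0 0 -35 12; 0 0 0.12 0 0 -35 12; 0 0 0.12 0 0 -35 12; 0 0 0.09 0 0 -15 12; 0 0 0 0 0 0 12; 0 0 0 0 0 0 12"

```text
time: 22.05
tool_pos: [0.4568, 0.1721, 0.1997]
tcp_rot: [-2.138, -2.298, 0.005]
wrist_force: [-0.2, 0.5, -1.5]
width: 0.177
```

```bash
python3 - <<'E'
from plug import *
c=cam("wrist");save(c,"w14z.png",(190,170,315,345),4)
go([.5111,-.0347,.19],.087)
E
```

```text
t=22.10 pos=[0.4568 0.1722 0.1994] yaw=0.072 q6=0.24 shift(tool)=[-210.2   39.3    9.3] turn= [-0.0044  0.0004 -0.0147] shift after turn= [-210.8   36.1    9.4] F [ 0.2  0.6 -1.7] w 0.178
```

View pics/w14z.png

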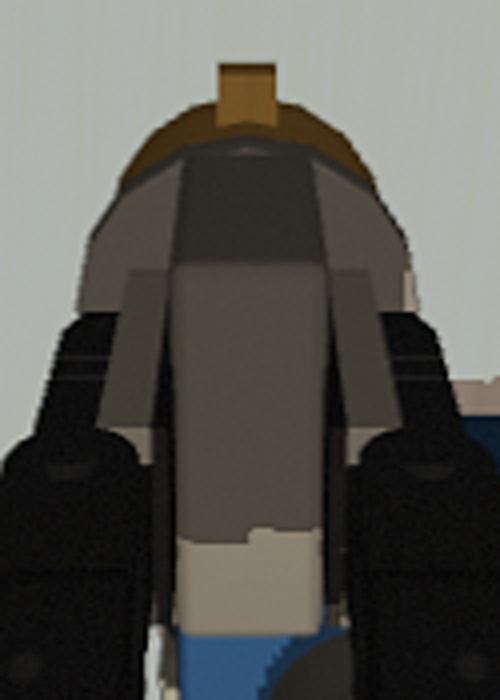

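Request:
servo_tool:
  targets: "0 0 -0.015 -18 3 0 12; 0 0 0 -32 5.5 0 12; 0 0 0 -38 6.5 2 12; 0 0 0 -38 6.5 2 12; 0 0 0 -38 6.5 2 12; 0 0 0 -30 5 2 12; 0 0 0 -12 2 0 12; 0 0 0 0 0 0 12"

```text
time: 22.77
tool_pos: [0.5029, -0.0365, 0.1738]
tcp_rot: [-2.077, -2.327, 0.03]
wrist_force: [0.3, -0.1, -2.0]
width: 0.176
```

Request:
servo_tool:
  targets: "0 0 0 0 0 0 12; 0 0 0 0 0 0 12"

```text
time: 22.93
tool_pos: [0.5, -0.0368, 0.1696]
tcp_rot: [-2.073, -2.322, 0.036]
wrist_force: [-0.1, -0.2, -1.1]
width: 0.176
```

```bash
python3 - <<'E'
from plug import *
go([.5112,-.0357,.125],.087)
E
```

```text
t=22.93 pos=[ 0.5    -0.0368  0.1696] yaw=0.113 q6=-0.23 shift(tool)=[-0.5 12.9 44.1] turn= [-0.0368 -0.0055  0.0263] shift after turn= [ 0.1 11.2 44.6] F [-0.1 -0.2 -1.1] w 0.176
```

Request:
servo_tool:
  targets: "-0.037 -0.005 0.026 0 8 5 12; 0 0 0 0 3 12 12; 0 0 0 0 0 12 12; 0 0 0 0 0 10 12; 0 0 0 0 0 0 12; 0 0 0 0 0 0 12"

```text
time: 23.43
tool_pos: [0.5071, -0.0292, 0.1236]
tcp_rot: [-2.104, -2.322, 0.005]
wrist_force: [-0.8, 0.2, -2.4]
width: 0.176
```

```bash
python3 - <<'E'
from plug import *
go([.5112,-.0357,.125],.087)
E
```

```text
t=23.43 pos=[ 0.5071 -0.0292  0.1236] yaw=0.099 q6=-0.21 shift(tool)=[-6.9  3.4 -1.4] turn= [-0.0075 -0.0038  0.0116] shift after turn= [-6.8  3.5 -1.4] F [-0.8  0.2 -2.4] w 0.176
```

Request:
servo_tool:
  targets: "-0.007 -0.004 0.012 -6.8 3.5 4 12; 0 0 0 0 0 8 12; 0 0 0 0 0 4 12; 0 0 0 0 0 0 12; 0 0 0 0 0 0 12"

```text
time: 23.85
tool_pos: [0.5121, -0.0355, 0.1065]
tcp_rot: [2.121, 2.316, -0.0]
wrist_force: [0.6, -0.5, -1.2]
width: 0.176
```

```bash
python3 - <<'E'
from plug import *
go([.5112,-.0357,.108],.087)
E
```

```text
t=23.85 pos=[ 0.5121 -0.0355  0.1065] yaw=0.088 q6=-0.20 shift(tool)=[-0.1 -1.  -1.5] turn= [0.0004 0.0007 0.0006] shift after turn= [-0.1 -1.  -1.5] F [ 0.6 -0.5 -1.2] w 0.176
```

Request:
servo_tool:
  targets: "0 0 0 -0.1 -1 5 12; 0 0 0 0 0 5 12; 0 0 0 0 0 3 12; 0 0 0 0 0 0 12"

```text
time: 24.18
tool_pos: [0.5114, -0.0359, 0.093]
tcp_rot: [2.122, 2.315, 0.001]
wrist_force: [0.1, -0.3, -2.3]
width: 0.174
```

```bash
python3 - <<'E'
from plug import *
go([.5112,-.0357,.0798],.087)
E
```

```text
t=24.18 pos=[ 0.5114 -0.0359  0.093 ] yaw=0.087 q6=-0.21 shift(tool)=[ 0.3 -0.2 13.2] turn= [0.0014 0.0006 0.0001] shift after turn= [ 0.3 -0.2 13.2] F [ 0.1 -0.3 -2.3] w 0.174
```

Request:
servo_tool:
  targets: "0 0 0 0.2 -0.2 5 12; 0 0 0 0 0 5 12; 0 0 0 0 0 4 12; 0 0 0 0 0 2 12; 0 0 0 0 0 1 12"

```text
time: 24.6
tool_pos: [0.5122, -0.0359, 0.0797]
tcp_rot: [2.121, 2.315, 0.001]
wrist_force: [-4.3, 1.2, 8.5]
width: 0.174
```

```bash
python3 - <<'E'
from plug import *
go([.5112,-.0357,.0798],.087)
E
```

```text
t=24.60 pos=[ 0.5122 -0.0359  0.0797] yaw=0.087 q6=-0.21 shift(tool)=[ 0.3 -1.  -0.1] turn= [0.0016 0.0009 0.0002] shift after turn= [ 0.3 -1.  -0.1] F [-4.3  1.2  8.5] w 0.174
```

Home. Next is the twist, 1.31 rad clockwise and a little more.

Request:
servo_tool:
  targets: "0 0 0.08 0.2 -0.8 0.5 12; 0 0 0.12 0 0 0.5 12; 0 0 0.12 0 0 0.5 12; 0 0 0.12 0 0 0.5 12; 0 0 0.12 -0.3 -0.5 0.5 12; 0 0 0.12 0 0 0.5 12; 0 0 0.12 0 0 0.5 12; 0 0 0.12 0 0 0.5 12"

```text
time: 25.27
tool_pos: [0.5124, -0.0343, 0.0798]
tcp_rot: [2.95, 1.081, 0.007]
wrist_force: [-2.8, 0.2, 5.3]
width: 0.179
```

Request:
servo_tool:
  targets: "0 0 0.12 -0.5 -0.5 0.5 12; 0 0 0.12 0 0 0.5 12; 0 0 0.08 0 0 0.3 12; 0 0 0.06 0 0 0.3 12"

```text
time: 25.6
tool_pos: [0.5121, -0.0341, 0.0799]
tcp_rot: [-3.105, -0.477, -0.007]
wrist_force: [-2.3, 2.5, 5.4]
width: 0.171
```

```bash
python3 - <<'E'
from plug import *
go([.5112,-.0357,.0798],.087-1.31)
print(bot.read_state()["torque"])
E
```

```text
t=25.60 pos=[ 0.5121 -0.0341  0.0799] yaw=-1.266 q6=1.15 shift(tool)=[-1.4  1.3  0.1] turn= [ 0.0007 -0.0044 -0.0427] shift after turn= [-1.4  1.2  0.1] F [-2.3  2.5  5.4] w 0.171
[0.2739 0.5223 1.5241]
```

Request:
servo_tool:
  targets: "0 0 0.06 0 0 0.3 12; 0 0 0.05 0 0 0.3 12"

```text
time: 25.77
tool_pos: [0.5122, -0.0341, 0.0805]
tcp_rot: [3.124, 0.314, 0.005]
wrist_force: [-0.9, 2.4, 5.6]
width: 0.175
```

Request:
servo_tool:
  targets: "0 0 -0.03 0 0 0 20; 0 0 0 0 0 0 45; 0 0 0 0 0 0 45; 0 0 0 0 0 -5 45; 0 0 0 0 0 -20 45; 0 0 0 0 0 -30 45; 0 0 0 0 0 -30 45; 0 0 0 0 0 -20 45"

```text
time: 26.43
tool_pos: [0.5074, -0.0333, 0.182]
tcp_rot: [-3.121, -0.357, 0.014]
wrist_force: [0.1, 0.2, -0.2]
width: 0.527
```

```bash
python3 - <<'E'
from plug import *
cam("scene")
c=cam("wrist");save(c,"w15.png");pickle.dump(c,open("w15.pkl","wb"));save(c,"w15z.png",(200,130,310,240),5)
go([.445,.338,.24],1.403)
E
```

```text
t=26.53 pos=[ 0.51   -0.0336  0.1844] yaw=-1.343 q6=1.23 shift(tool)=[  20.4 -376.6  -55.9] turn= [0.0012 0.0023 0.3954] shift after turn= [-126.1 -355.5  -55.6] F [0.4 0.  0.1] w 0.526
```

View pics/w15.png

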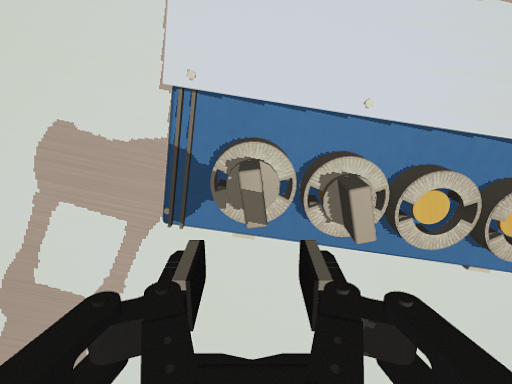

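View pics/w15z.png

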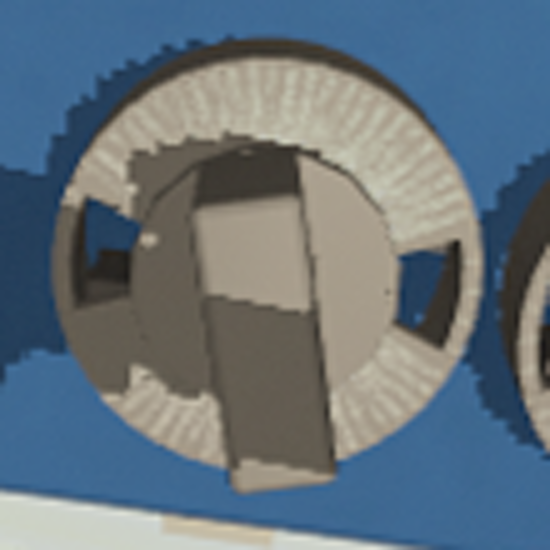

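```bash
python3 - <<'E'
from plug import *
c=pickle.load(open("w15.pkl","rb"))
quad(c,[(191,207),(298,194),(338,478),(233,495)],[200,130],5,.111); print("expect",95-75)
c=cam("top");save(c,"top4.png",(130,120,420,240),2.7)
E
```

```text
centre [ 0.5131 -0.0341] edges [0.0148 0.0426 0.0154 0.0434] bar ang 0.364 20.860112762261153
expect 20
```

View pics/top4.png

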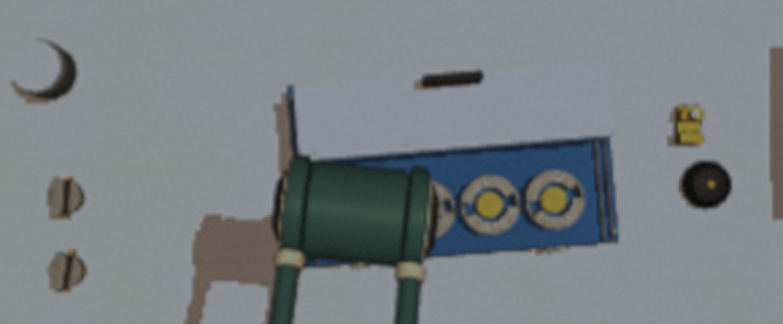

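Request:
servo_tool:
  targets: "0 0 -0.12 0 0 -5 60; 0 0 -0.12 0 0 -5 60; 0 0 -0.12 0 0 -5 60; 0 0 -0.12 0 0 -5 60; 0 0 -0.12 0 0 0 60; 0 0 -0.12 0 0 0 60; 0 0 -0.12 0 0 0 60; 0 0 -0.12 0 0 0 60"

```text
time: 27.25
tool_pos: [0.5015, -0.033, 0.1906]
tcp_rot: [-2.56, -1.796, 0.029]
wrist_force: [-0.4, 0.5, -0.1]
width: 0.703
```

Request:
servo_tool:
  targets: "0 0 -0.12 0 0 -3 60; 0 0 -0.12 0 0 -3 60; 0 0 -0.12 0 0 0 60; 0 0 0 0 0 0 60"

```text
time: 27.58
tool_pos: [0.497, -0.0327, 0.1888]
tcp_rot: [-2.168, -2.235, 0.035]
wrist_force: [0.2, 0.5, 0.1]
width: 0.704
```

```bash
python3 - <<'E'
from plug import *
go([.445,.338,.24],0.05)
E
```

```text
t=27.58 pos=[ 0.497  -0.0327  0.1888] yaw=0.031 q6=-0.15 shift(tool)=[372.3 -42.4 -48.1] turn= [-0.0357 -0.0046 -0.0193] shift after turn= [372.8 -33.4 -51.2] F [0.2 0.5 0.1] w 0.704
```

Request:
servo_tool:
  targets: "-0.03 0 -0.11 20 -2 -6 60; 0 0 -0.12 31 0.5 -6 60; 0 0 -0.12 31 4 -6 60; 0 0 -0.12 30 8 -6 60; 0 0 -0.12 29 11 -6 60; 0 0 -0.12 27.5 15 -6 60; 0 0 -0.12 25.5 18 -3 60; 0 0 -0.12 23 21 0 60"

```text
time: 28.25
tool_pos: [0.4611, 0.2058, 0.2188]
tcp_rot: [-0.909, -2.985, 0.006]
wrist_force: [-0.2, 0.1, -0.6]
width: 0.705
```

```bash
python3 - <<'E'
from plug import *
go([.445,.338,.22],1.4)
E
```

```text
t=28.25 pos=[0.4611 0.2058 0.2188] yaw=0.980 q6=-0.62 shift(tool)=[ 87.1 100.8  -0.6] turn= [-0.0059 -0.0213 -0.4205] shift after turn= [ 38.3 127.6  -1.2] F [-0.2  0.1 -0.6] w 0.705
```

Request:
servo_tool:
  targets: "0 -0.02 -0.12 20 24 0 60; 0 0 -0.12 18.5 27.5 2 60; 0 0 -0.12 14 28 4 60; 0 0 -0.06 8 20 4 60; 0 0 0 2 8 4 60; 0 0 0 0 0 0 60; 0 0 0 0 0 0 60"

```text
time: 28.83
tool_pos: [0.4397, 0.3397, 0.1955]
tcp_rot: [-0.258, -3.12, 0.021]
wrist_force: [-0.8, -0.8, -0.4]
width: 0.702
```

```bash
python3 - <<'E'
from plug import *
cam("scene")
c=cam("wrist");save(c,"w16.png");pickle.dump(c,open("w16.pkl","wb"))
go([.445,.338,.19],1.4)
E
```

```text
t=28.93 pos=[0.44   0.3389 0.1958] yaw=1.405 q6=-0.79 shift(tool)=[-5.1  0.   5.8] turn= [-0.0141 -0.0098  0.0054] shift after turn= [-5.1 -0.   5.8] F [-1.4 -0.9  0.1] w 0.701
```

View pics/w16.png

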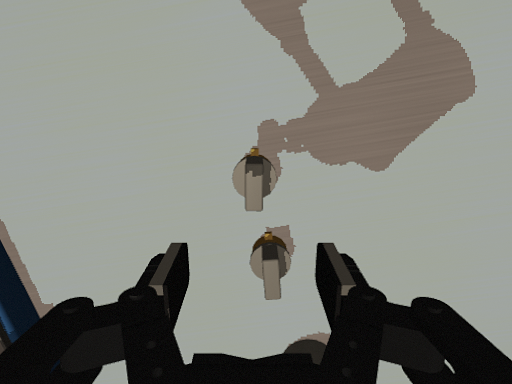

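```bash
python3 - <<'E'
from plug import *
c=pickle.load(open("w16.pkl","rb"));save(c,"w16z.png",(220,140,300,220),7)
E
```

```text
(no output)
```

View pics/w16z.png

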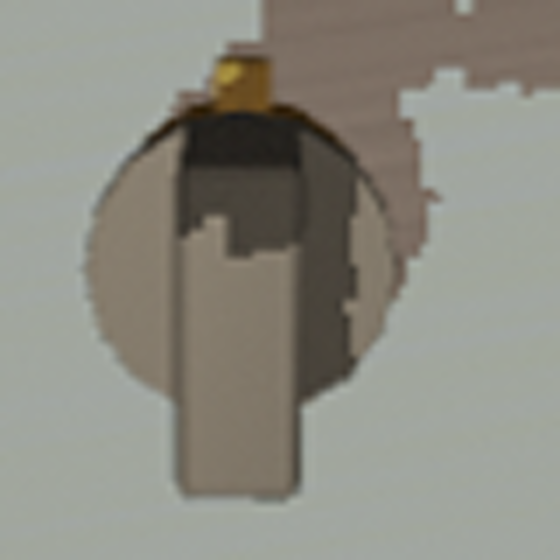

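```bash
python3 - <<'E'
from plug import *
c=pickle.load(open("w16.pkl","rb"))
p,a=quad(c,[(182,165),(303,165),(299,499),(177,499)],[220,140],7)
go([*p,.07],a-np.pi/2)
E
```

```text
centre [0.4439 0.3386] edges [0.0148 0.0435 0.0156 0.0436] bar ang 2.966 169.93927680160837
t=28.93 pos=[0.44   0.3389 0.1958] yaw=1.405 q6=-0.79 shift(tool)=[ -5.1   2.1 125.8] turn= [-0.0141 -0.0098  0.0102] shift after turn= [ -3.9   0.4 125.8] F [-1.4 -0.9  0.1] w 0.701
```

Request:
servo_tool:
  targets: "-0.014 -0.01 0.01 -4 0.4 15 50; 0 0 0 0 0 30 50; 0 0 0 0 0 30 50; 0 0 0 0 0 20 50; 0 0 0 0 0 5 50; 0 0 0 0 0 0 50; 0 0 0 0 0 0 50"

```text
time: 29.52
tool_pos: [0.4507, 0.3308, 0.0979]
tcp_rot: [0.308, 3.118, 0.006]
wrist_force: [-0.1, -0.6, -0.4]
width: 0.585
```

```bash
python3 - <<'E'
from plug import *
go([.4439,.3386,.036],1.395)
E
```

```text
t=29.52 pos=[0.4507 0.3308 0.0979] yaw=1.374 q6=-0.78 shift(tool)=[ 8.7  6.1 61.9] turn= [ 0.0047  0.0085 -0.0209] shift after turn= [ 8.1  6.5 61.9] F [-0.1 -0.6 -0.4] w 0.585
```

Request:
servo_tool:
  targets: "0.005 0.008 -0.021 8 6.5 5 50; 0 0 0 0 0 15 50; 0 0 0 0 0 15 50; 0 0 0 0 0 8 50; 0 0 0 0 0 0 50; 0 0 0 0 0 0 50"

```text
time: 30.02
tool_pos: [0.4496, 0.344, 0.0626]
tcp_rot: [0.273, 3.119, 0.015]
wrist_force: [0.6, 0.2, 0.3]
width: 0.587
```

```bash
python3 - <<'E'
from plug import *
go([.4439,.3386,.036],1.395)
E
```

```text
t=30.02 pos=[0.4496 0.344  0.0626] yaw=1.396 q6=-0.79 shift(tool)=[ 4.9 -6.6 26.5] turn= [0.0107 0.0098 0.001 ] shift after turn= [ 4.6 -6.3 26.6] F [0.6 0.2 0.3] w 0.587
```

Request:
servo_tool:
  targets: "0.01 0.01 0 4.6 -6.3 5 50; 0 0 0 0 0 9 50; 0 0 0 0 0 8 50; 0 0 0 0 0 0 50; 0 0 0 0 0 0 50"

```text
time: 30.43
tool_pos: [0.4452, 0.3399, 0.0418]
tcp_rot: [0.273, 3.127, 0.005]
wrist_force: [-0.1, 0.4, 0.5]
width: 0.587
```

```bash
python3 - <<'E'
from plug import *
go([.4439,.3386,.036],1.395)
E
```

```text
t=30.43 pos=[0.4452 0.3399 0.0418] yaw=1.397 q6=-0.79 shift(tool)=[ 1.  -1.6  5.8] turn= [0.0034 0.0024 0.0018] shift after turn= [ 1.  -1.5  5.8] F [-0.1  0.4  0.5] w 0.587
```

Request:
servo_tool:
  targets: "0.003 0.002 0 1 -1.5 5.5 50; 0 0 0 0 0 0 50; 0 0 0 0 0 0 12; 0 0 0 0 0 0 12; 0 0 0 0 0 0 12; 0 0 0 0 0 0 12; 0 0 0 0 0 0 12; 0 0 0 0 0 0 12"

```text
time: 31.1
tool_pos: [0.4438, 0.3383, 0.0356]
tcp_rot: [-0.273, -3.129, 0.0]
wrist_force: [0.4, 0.2, -1.6]
width: 0.179
```

```bash
python3 - <<'E'
from plug import *
go([.4439,.3386,.036],1.395)
E
```

```text
t=31.10 pos=[0.4438 0.3383 0.0356] yaw=1.397 q6=-0.79 shift(tool)=[-0.1  0.3 -0.4] turn= [-0.0003 -0.0002  0.0016] shift after turn= [-0.1  0.3 -0.4] F [ 0.4  0.2 -1.6] w 0.179
```

Request:
servo_tool:
  targets: "0 0 0 0 0 -10 12; 0 0 0 0 0 -25 12; 0 0 0.1 0 0 -35 12; 0 0 0.12 0 0 -35 12; 0 0 0.12 0 0 -35 12; 0 0 0.12 0 0 -15 12; 0 0 0.12 0 0 0 12; 0 0 0.12 0 0 0 12"

```text
time: 31.77
tool_pos: [0.4405, 0.3361, 0.1989]
tcp_rot: [-1.365, -2.825, 0.012]
wrist_force: [-0.1, 0.3, -2.5]
width: 0.179
```

```bash
python3 - <<'E'
from plug import *
c=cam("wrist");save(c,"w17z.png",(190,170,315,345),4)
go([.5232,-.1938,.19],.175)
E
```

```text
t=31.82 pos=[0.4408 0.3364 0.1993] yaw=0.665 q6=-0.06 shift(tool)=[-468.1 -262.2   11.1] turn= [-0.0075  0.0015  0.4899] shift after turn= [-536.4  -11.2    9.3] F [-0.1  0.4 -2.4] w 0.174
```

View pics/w17z.png

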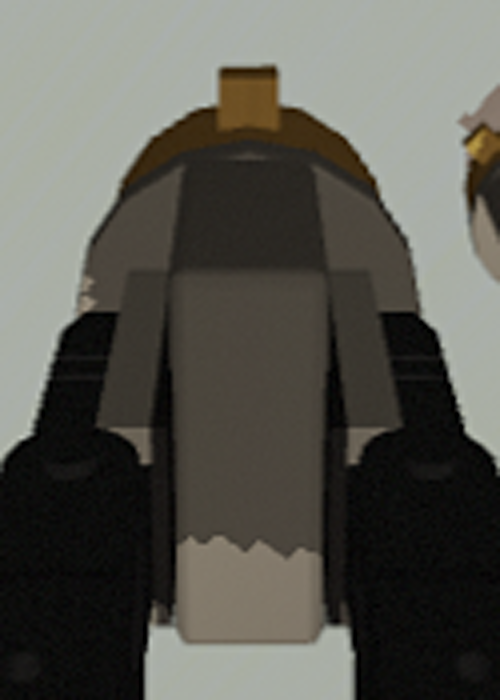

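Request:
servo_tool:
  targets: "-0.007 0 0.12 0 0 0 12; 0 0 0.12 0 0 0 12; 0 0 0.12 -5 0 0 12; 0 0 0.12 -15 0 0 12; 0 0 0 -30 -0.7 0 12; 0 0 0 -38 -0.8 0 12; 0 0 0 -38 -0.8 0 12; 0 0 0 -38 -0.8 0 12"

```text
time: 32.48
tool_pos: [0.4683, 0.1764, 0.2005]
tcp_rot: [-1.985, -2.43, -0.0]
wrist_force: [0.4, -0.3, -2.1]
width: 0.177
```

```bash
python3 - <<'E'
from plug import *
go([.5232,-.1938,.19],.175)
E
```

```text
t=32.48 pos=[0.4683 0.1764 0.2005] yaw=0.201 q6=0.11 shift(tool)=[-373.8  -20.2    9.4] turn= [-0.0022 -0.0031  0.0263] shift after turn= [-374.1  -10.4   10.5] F [ 0.4 -0.3 -2.1] w 0.177
```

Request:
servo_tool:
  targets: "0 0 0.026 -38 -1 0 12; 0 0 0 -38 -1 0 12; 0 0 0 -38 -1 0 12; 0 0 0 -38 -1 0 12; 0 0 0 -38 -1 0 12; 0 0 0 -38 -1 0 12; 0 0 0 -38 -1 0 12; 0 0 0 -38 -1 0 12"

```text
time: 33.15
tool_pos: [0.5128, -0.1377, 0.1996]
tcp_rot: [-1.983, -2.428, 0.002]
wrist_force: [1.6, 0.5, -1.4]
width: 0.176
```

Request:
servo_tool:
  targets: "0 0 0 -30 -1 0 12; 0 0 0 -10 0 0 12; 0 0 0 0 0 0 12; 0 0 0 0 0 0 12"

```text
time: 33.48
tool_pos: [0.5186, -0.1866, 0.199]
tcp_rot: [-1.982, -2.428, 0.006]
wrist_force: [0.2, 1.0, -1.6]
width: 0.175
```

```bash
python3 - <<'E'
from plug import *
go([.5232,-.1938,.15],.175)
E
```

```text
t=33.48 pos=[ 0.5186 -0.1866  0.199 ] yaw=0.201 q6=-0.59 shift(tool)=[-8.2  3.5 48.9] turn= [-0.0075 -0.0032  0.0264] shift after turn= [-7.9  3.3 49. ] F [ 0.2  1.  -1.6] w 0.175
```

Request:
servo_tool:
  targets: "-0.007 0 0.026 -7.9 3.3 5 12; 0 0 0 0 0 20 12; 0 0 0 0 0 25 12; 0 0 0 0 0 12 12; 0 0 0 0 0 0 12; 0 0 0 0 0 0 12"

```text
time: 33.98
tool_pos: [0.5245, -0.1871, 0.1349]
tcp_rot: [-2.011, -2.411, -0.008]
wrist_force: [-0.3, 0.3, -1.2]
width: 0.175
```

```bash
python3 - <<'E'
from plug import *
go([.5232,-.1938,.12],.175)
E
```

```text
t=33.98 pos=[ 0.5245 -0.1871  0.1349] yaw=0.181 q6=-0.57 shift(tool)=[-6.5 -2.5 14.9] turn= [ 0.0022 -0.0049  0.0056] shift after turn= [-6.4 -2.4 14.9] F [-0.3  0.3 -1.2] w 0.175
```

Request:
servo_tool:
  targets: "0 -0.005 0.006 -6.4 -2.4 5 12; 0 0 0 0 0 10 12; 0 0 0 0 0 10 12; 0 0 0 0 0 0 12; 0 0 0 0 0 0 12"

```text
time: 34.4
tool_pos: [0.5255, -0.1937, 0.1107]
tcp_rot: [2.013, 2.403, 0.005]
wrist_force: [0.3, -0.1, -1.7]
width: 0.177
```

```bash
python3 - <<'E'
from plug import *
go([.5232,-.1938,.107],.175)
E
```

```text
t=34.40 pos=[ 0.5255 -0.1937  0.1107] yaw=0.176 q6=-0.58 shift(tool)=[ 0.4 -2.3  3.7] turn= [0.0065 0.003  0.0011] shift after turn= [ 0.3 -2.2  3.7] F [ 0.3 -0.1 -1.7] w 0.177
```

Request:
servo_tool:
  targets: "0.006 0.003 0 0.3 -2.3 4 12; 0 0 0 0 0 0 12; 0 0 0 0 0 0 12"

```text
time: 34.65
tool_pos: [0.5233, -0.1942, 0.1068]
tcp_rot: [2.018, 2.407, 0.001]
wrist_force: [0.9, 0.0, -1.7]
width: 0.179
```

```bash
python3 - <<'E'
from plug import *
go([.5232,-.1938,.094],.175)
c=cam("wrist");save(c,"w18.png")
E
```

```text
t=34.65 pos=[ 0.5233 -0.1942  0.1068] yaw=0.176 q6=-0.58 shift(tool)=[ 0.5 -0.  12.8] turn= [0.0005 0.0001 0.0007] shift after turn= [ 0.5 -0.  12.8] F [ 0.9  0.  -1.7] w 0.179
```

View pics/w18.png

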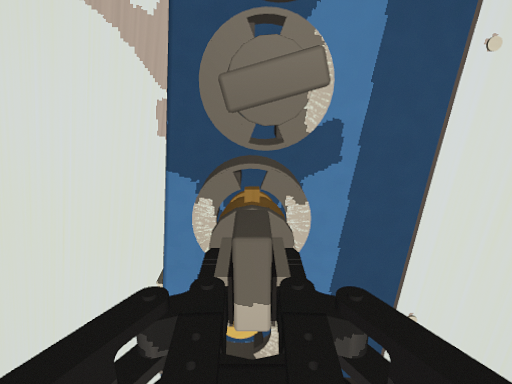

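The lug at (252,193) lines up with the slot at (256,180). Lowering now.

Request:
servo_tool:
  targets: "0 0 0 0.5 0 5 12; 0 0 0 0 0 5 12; 0 0 0 0 0 3 12; 0 0 0 0 0 0 12"

```text
time: 35.03
tool_pos: [0.5237, -0.194, 0.0934]
tcp_rot: [2.017, 2.406, 0.001]
wrist_force: [-0.9, 0.6, -2.5]
width: 0.18
```

```bash
python3 - <<'E'
from plug import *
go([.5232,-.1938,.0788],.175)
E
```

```text
t=35.03 pos=[ 0.5237 -0.194   0.0934] yaw=0.176 q6=-0.58 shift(tool)=[ 0.3 -0.5 14.6] turn= [0.0018 0.001  0.0005] shift after turn= [ 0.3 -0.4 14.6] F [-0.9  0.6 -2.5] w 0.18
```

Request:
servo_tool:
  targets: "0 0 0 0.2 -0.4 5 12; 0 0 0 0 0 5 12; 0 0 0 0 0 4 12; 0 0 0 0 0 2 12; 0 0 0 0 0 1.5 12"

```text
time: 35.45
tool_pos: [0.5245, -0.1944, 0.0784]
tcp_rot: [2.016, 2.405, 0.002]
wrist_force: [-7.5, 2.7, 19.0]
width: 0.176
```

```bash
python3 - <<'E'
from plug import *
go([.5232,-.1938,.0788],.175)
E
```

```text
t=35.45 pos=[ 0.5245 -0.1944  0.0784] yaw=0.176 q6=-0.58 shift(tool)=[ 0.8 -1.2 -0.4] turn= [0.0029 0.0019 0.0007] shift after turn= [ 0.8 -1.2 -0.4] F [-7.5  2.7 19. ] w 0.176
```

Request:
servo_tool:
  targets: "0 0 0.08 0.4 -0.8 0 12; 0 0 0.12 0 0 0.4 12; 0 0 0.12 0 0 0.5 12; 0 0 0.12 0 0 0.5 12; 0 0 0.12 -0.3 -0.5 0.5 12; 0 0 0.12 0 0 0.5 12; 0 0 0.12 0 0 0.5 12; 0 0 0.12 0 0 0.5 12"

```text
time: 36.12
tool_pos: [0.5243, -0.1947, 0.0794]
tcp_rot: [2.895, 1.209, 0.006]
wrist_force: [-0.7, 0.4, 4.2]
width: 0.175
```

Request:
servo_tool:
  targets: "0 0 0.12 -0.5 -0.5 0.5 12; 0 0 0.12 0 0 0.5 12; 0 0 0.08 0 0 0.3 12; 0 0 0.06 0 0 0.3 12; 0 0 0.06 0 0 0.3 12"

```text
time: 36.53
tool_pos: [0.5235, -0.1934, 0.0793]
tcp_rot: [3.095, 0.525, 0.005]
wrist_force: [-12.9, -5.1, 14.2]
width: 0.178
```

```bash
python3 - <<'E'
from plug import *
go([.5232,-.1938,.0788],.175-1.31)
print(bot.read_state()["torque"])
E
```

```text
t=36.53 pos=[ 0.5235 -0.1934  0.0793] yaw=-1.235 q6=0.84 shift(tool)=[-0.5  0.2  0.5] turn= [ 0.0026 -0.0025 -0.1   ] shift after turn= [-0.5  0.2  0.5] F [-12.9  -5.1  14.2] w 0.178
[-1.1233  1.4015  1.466 ]
```

Request:
servo_tool:
  targets: "0 0 0.05 0 0 0 12; 0 0 -0.03 0 0 0 20; 0 0 0 0 0 0 45; 0 0 0 0 0 0 45; 0 0 0 0 0 -5 45; 0 0 0 0 0 -20 45; 0 0 0 0 0 -30 45; 0 0 0 0 0 -30 45"

```text
time: 37.2
tool_pos: [0.5187, -0.1908, 0.1588]
tcp_rot: [-3.098, -0.495, 0.015]
wrist_force: [0.5, -0.1, -0.5]
width: 0.53
```

Request:
servo_tool:
  targets: "0 0 0 0 0 -15 60; 0 0 0 0 0 0 60; 0 0 0 0 0 0 60"

```text
time: 37.45
tool_pos: [0.5234, -0.193, 0.183]
tcp_rot: [3.1, 0.492, 0.004]
wrist_force: [0.5, 0.6, -1.0]
width: 0.699
```

```bash
python3 - <<'E'
from plug import *
cam("scene")
c=cam("wrist");save(c,"w19.png");pickle.dump(c,open("w19.pkl","wb"));save(c,"w19z.png",(200,130,310,240),5)
go([.5377,.3394,.24],1.48)
E
```

```text
t=37.55 pos=[ 0.5228 -0.1927  0.1819] yaw=-1.256 q6=0.86 shift(tool)=[ 179.1 -501.2  -59.2] turn= [ 0.0022 -0.0009  0.4061] shift after turn= [ -33.5 -531.3  -58.1] F [-0.6 -0.1  0.3] w 0.702
```

View pics/w19.png

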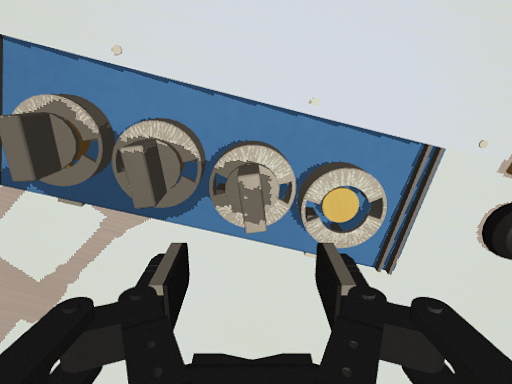

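View pics/w19z.png

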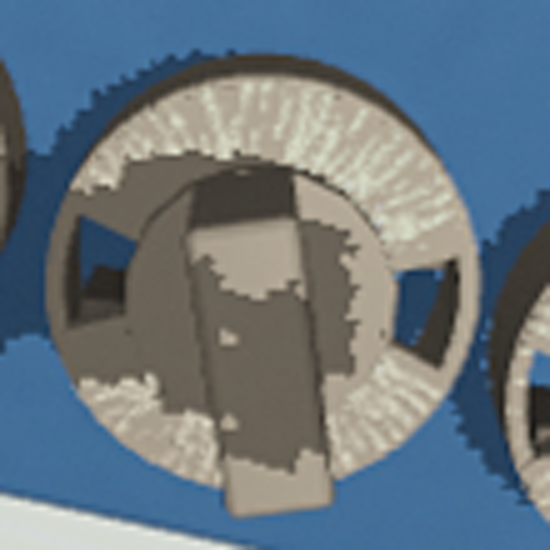

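```bash
python3 - <<'E'
from plug import *
c=pickle.load(open("w19.pkl","rb"));save(c,"w19y.png",(0,70,220,230),3.6)
quad(c,[(187,231),(296,220),(332,505),(226,517)],[200,130],5,.111);print("exp",25)
E
```

```text
centre [ 0.5244 -0.1936] edges [0.0149 0.0424 0.0153 0.0427] bar ang 0.439 25.16451984029094
exp 25
```

View pics/w19y.png

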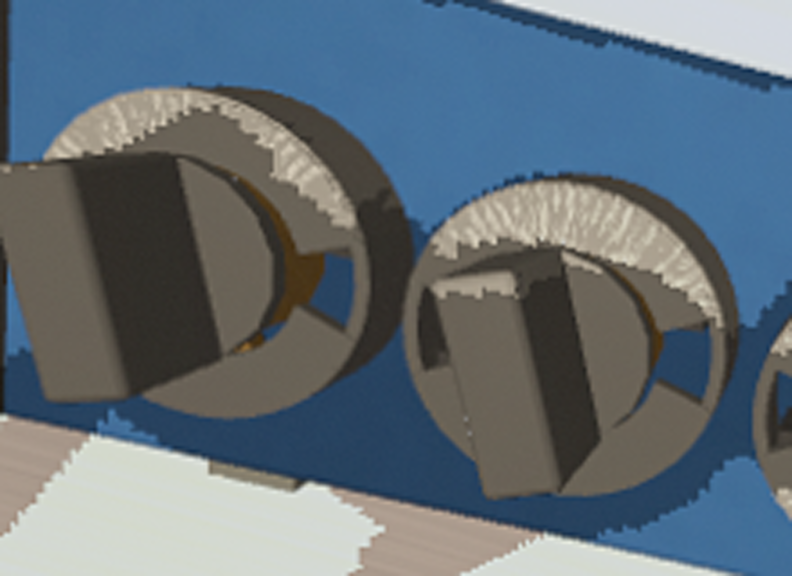

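```bash
python3 - <<'E'
from plug import *
c=pickle.load(open("w19.pkl","rb"))
for s,cen,a in (("S3",(.512,-.0345),.364),("S2",(.518,-.114),.437)):
  u=np.array([np.cos(a),np.sin(a)]);v=np.array([-u[1],u[0]])
  for z in (.111,.119):
    print(s,z,np.round((proj(c,[[*(np.array(cen)+i*.022*u+j*.008*v),z] for i,j in ((1,1),(1,-1),(-1,-1),(-1,1))])-[0,70])*3.6))
E
```

```text
S3 0.111 [[-26. 168.]
 [ 66. 164.]
 [129. 405.]
 [ 43. 409.]]
S3 0.119 [[-62. 171.]
 [ 34. 167.]
 [101. 417.]
 [ 11. 421.]]
S2 0.111 [[425. 281.]
 [511. 270.]
 [562. 495.]
 [480. 505.]]
S2 0.119 [[407. 289.]
 [497. 278.]
 [550. 510.]
 [466. 520.]]
```

Request:
servo_tool:
  targets: "0 0 0.12 0 -5 -6 60; 0 0 0.12 0 -20 -6 60; 0 0 0.12 -1 -35 -6 60; 0 0 0.045 -2 -38 -4 60; 0 0 0 -2.3 -38 0 60; 0 0 0 -2.3 -38 0 60; 0 0 0 -2.3 -38 0 60; 0 0 0 -2.3 -38 0 60"

```text
time: 38.22
tool_pos: [0.5138, 0.0593, 0.189]
tcp_rot: [3.134, -0.193, -0.033]
wrist_force: [0.9, 0.2, -0.3]
width: 0.7
```

```bash
python3 - <<'E'
from plug import *
go([.5377,.3394,.2],-1.66)
E
```

```text
t=38.22 pos=[0.5138 0.0593 0.189 ] yaw=-1.694 q6=1.76 shift(tool)=[ -11.  -280.9  -11.6] turn= [ 0.0027  0.0208 -0.034 ] shift after turn= [  -1.2 -281.1  -11. ] F [ 0.9  0.2 -0.3] w 0.7
```

Request:
servo_tool:
  targets: "0 0.02 -0.034 0 -38 -2 60; 0 0 0 0 -38 -2 60; 0 0 0 0 -38 -2 60; 0 0 0 0 -38 -2 60; 0 0 0 0 -38 0 60; 0 0 0 0 -38 0 60; 0 0 0 0 -28 0 60; 0 0 0 0 -10 0 60"

```text
time: 38.88
tool_pos: [0.5275, 0.3397, 0.1776]
tcp_rot: [3.128, -0.132, -0.037]
wrist_force: [0.1, -0.1, 0.8]
width: 0.702
```

Request:
servo_tool:
  targets: "0 0 0 0 0 0 60; 0 0 0 0 0 0 60"

```text
time: 39.05
tool_pos: [0.5253, 0.3412, 0.1732]
tcp_rot: [3.124, -0.125, -0.045]
wrist_force: [0.3, 0.3, -0.9]
width: 0.703
```

```bash
python3 - <<'E'
from plug import *
cam("scene")
c=cam("wrist");save(c,"w20.png");pickle.dump(c,open("w20.pkl","wb"))
go([.5377,.3394,.2],-1.66)
E
```

```text
t=39.15 pos=[0.5254 0.34   0.1736] yaw=-1.652 q6=2.18 shift(tool)=[ 11.5   0.  -26.7] turn= [0.0156 0.0282 0.0075] shift after turn= [ 12.3  -0.5 -26.4] F [-0.7  0.6 -0.4] w 0.706
```

View pics/w20.png

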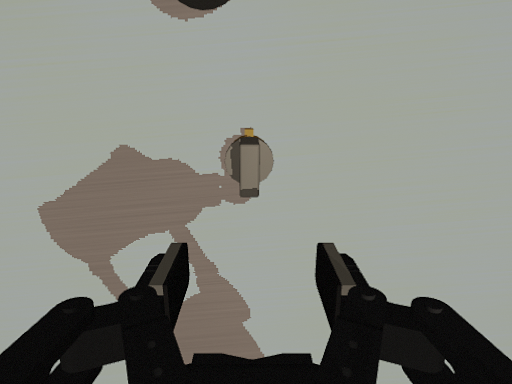

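```bash
python3 - <<'E'
from plug import *
c=pickle.load(open("w20.pkl","rb"));save(c,"w20z.png",(205,115,295,205),6)
E
```

```text
(no output)
```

View pics/w20z.png

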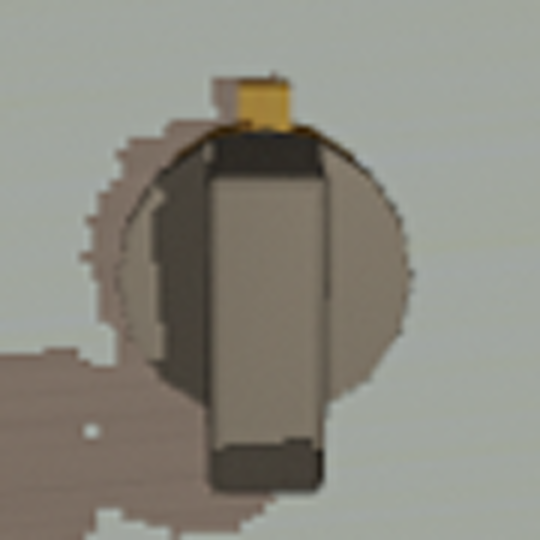

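```bash
python3 - <<'E'
from plug import *
c=pickle.load(open("w20.pkl","rb"))
p,a=quad(c,[(209,177),(328,177),(324,493),(208,493)],[205,115],6)
go([*p,.07],a-np.pi/2)
E
```

```text
centre [0.5371 0.3395] edges [0.0153 0.0432 0.0157 0.0431] bar ang 3.052 174.84287564371832
t=39.15 pos=[0.5254 0.34   0.1736] yaw=-1.652 q6=2.18 shift(tool)=[ 14.6  -2.  103.2] turn= [0.0156 0.0282 0.0083] shift after turn= [ 11.7  -0.5 103.6] F [-0.7  0.6 -0.4] w 0.706
```

Request:
servo_tool:
  targets: "0.015 0.028 0.008 11.7 -0.5 5 50; 0 0 0 0 0 25 50; 0 0 0 0 0 30 50; 0 0 0 0 0 20 50; 0 0 0 0 0 5 50; 0 0 0 0 0 0 50; 0 0 0 0 0 0 50"

```text
time: 39.73
tool_pos: [0.5409, 0.3275, 0.089]
tcp_rot: [3.137, -0.162, 0.008]
wrist_force: [0.5, -0.3, 0.4]
width: 0.585
```

```bash
python3 - <<'E'
from plug import *
go([.5371,.3395,.036],-1.66)
E
```

```text
t=39.73 pos=[0.5409 0.3275 0.089 ] yaw=-1.674 q6=2.18 shift(tool)=[ -5.2 -11.6  53. ] turn= [ 0.0006 -0.0053 -0.0138] shift after turn= [ -4.8 -11.6  53. ] F [ 0.5 -0.3  0.4] w 0.585
```

Request:
servo_tool:
  targets: "0 -0.005 -0.014 -4.8 -11.6 5 50; 0 0 0 0 0 12 50; 0 0 0 0 0 12 50; 0 0 0 0 0 5 50; 0 0 0 0 0 0 50; 0 0 0 0 0 0 50"

```text
time: 40.23
tool_pos: [0.5405, 0.3419, 0.0573]
tcp_rot: [-3.134, 0.139, -0.011]
wrist_force: [0.4, -0.4, 0.2]
width: 0.587
```

```bash
python3 - <<'E'
from plug import *
go([.5371,.3395,.036],-1.66)
E
```

```text
t=40.23 pos=[0.5405 0.3419 0.0573] yaw=-1.659 q6=2.18 shift(tool)=[-3.4  2.8 21.2] turn= [-0.0044 -0.007   0.0007] shift after turn= [-3.2  2.7 21.3] F [ 0.4 -0.4  0.2] w 0.587
```

Request:
servo_tool:
  targets: "-0.004 -0.007 0 -3.2 2.7 6 50; 0 0 0 0 0 8 50; 0 0 0 0 0 6 50; 0 0 0 0 0 0 50; 0 0 0 0 0 0 50"

```text
time: 40.65
tool_pos: [0.5368, 0.3396, 0.0353]
tcp_rot: [-3.138, 0.138, 0.001]
wrist_force: [0.1, -0.3, -0.8]
width: 0.587
```

```bash
python3 - <<'E'
from plug import *
go([.5371,.3395,.036],-1.66)
E
```

```text
t=40.65 pos=[0.5368 0.3396 0.0353] yaw=-1.659 q6=2.18 shift(tool)=[ 0.3  0.  -0.7] turn= [-0.      0.0006  0.0013] shift after turn= [ 0.3  0.  -0.7] F [ 0.1 -0.3 -0.8] w 0.587
```

Request:
servo_tool:
  targets: "0 0 0 0.3 0 -0.7 12; 0 0 0 0 0 0 12; 0 0 0 0 0 0 12; 0 0 0 0 0 0 12; 0 0 0 0 0 0 12; 0 0 0 0 0 0 12; 0 0 0 0 0 0 12"

```text
time: 41.23
tool_pos: [0.5371, 0.3393, 0.0359]
tcp_rot: [3.139, -0.139, -0.001]
wrist_force: [0.4, -0.2, -1.0]
width: 0.178
```

Request:
servo_tool:
  targets: "0 0 0 0 0 -10 12; 0 0 0 0 0 -25 12; 0 0 -0.1 0 0 -35 12; 0 0 -0.12 0 0 -35 12; 0 0 -0.12 0 0 -35 12; 0 0 -0.12 0 0 -20 12; 0 0 -0.12 0 0 -5 12; 0 0 -0.12 0 0 0 12"

```text
time: 41.9
tool_pos: [0.5343, 0.3376, 0.2098]
tcp_rot: [2.982, 0.985, -0.013]
wrist_force: [-0.4, 0.2, -3.3]
width: 0.174
```

Request:
servo_tool:
  targets: "0 0 -0.12 0 0 0 12; 0 0 -0.12 0 0 0 12; 0 0 -0.12 0 0 0 12; 0 0 -0.12 0 0 0 12; 0 0 -0.12 0 0 0 12; 0 0 -0.12 0 0 0 12; 0 0 -0.12 0 0 0 12; 0 0 -0.12 0 0 0 12"

```text
time: 42.57
tool_pos: [0.5346, 0.3379, 0.2202]
tcp_rot: [2.146, 2.295, 0.001]
wrist_force: [-0.8, 0.2, -1.8]
width: 0.177
```

```bash
python3 - <<'E'
from plug import *
c=cam("wrist");save(c,"w21z.png",(190,170,315,345),4)
go([.5293,-.2735,.2],.332)
E
```

```text
t=42.62 pos=[0.5346 0.3379 0.2203] yaw=0.073 q6=0.45 shift(tool)=[-609.4  -49.7   20. ] turn= [ 0.0007 -0.0004 -0.2593] shift after turn= [-576.2 -204.3   20.3] F [-0.2  0.3 -1.6] w 0.174
```

View pics/w21z.png

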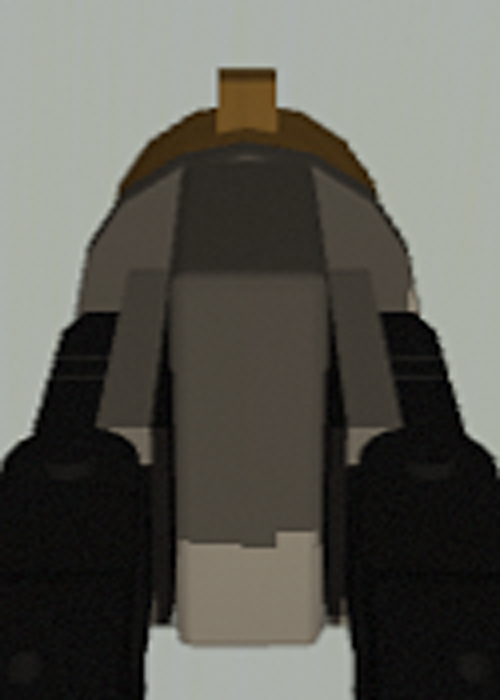

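Request:
servo_tool:
  targets: "0 0 -0.12 -10 0 0 12; 0 0 -0.12 -20 -5 0 12; 0 0 -0.02 -30 -10 0 12; 0 0 0 -37 -13 0 12; 0 0 0 -37 -13 0 12; 0 0 0 -37 -13 0 12; 0 0 0 -37 -13 0 12; 0 0 0 -37 -13 0 12"

```text
time: 43.28
tool_pos: [0.5304, 0.0788, 0.2234]
tcp_rot: [1.826, 2.556, 0.011]
wrist_force: [1.4, 0.1, -1.5]
width: 0.177
```

```bash
python3 - <<'E'
from plug import *
go([.5293,-.2735,.2],.332)
E
```

```text
t=43.28 pos=[0.5304 0.0788 0.2234] yaw=0.330 q6=-0.23 shift(tool)=[-333.  -115.4   21.5] turn= [ 0.006  -0.0038 -0.0019] shift after turn= [-332.7 -115.9   23.4] F [ 1.4  0.1 -1.5] w 0.177
```

Request:
servo_tool:
  targets: "0 0 0 -37 -13 0 12; 0 0 0 -37 -13 0 12; 0 0 0 -37 -13 2 12; 0 0 0 -37 -13 2 12; 0 0 0 -37 -13 2 12; 0 0 0 -37 -13 2 12; 0 0 0 -37 -13 2 12; 0 0 0 -25 -9 2 12"

```text
time: 43.95
tool_pos: [0.5212, -0.2388, 0.2164]
tcp_rot: [1.853, 2.526, 0.015]
wrist_force: [1.0, -0.7, -2.2]
width: 0.176
```

Request:
servo_tool:
  targets: "0 0 0 -8 -3 0 12; 0 0 0 0 0 0 12; 0 0 0 0 0 0 12"

```text
time: 44.2
tool_pos: [0.5191, -0.2535, 0.2171]
tcp_rot: [1.871, 2.512, 0.013]
wrist_force: [0.4, 0.3, -2.4]
width: 0.176
```

```bash
python3 - <<'E'
from plug import *
go([.5293,-.2735,.15],.332)
E
```

```text
t=44.20 pos=[ 0.5191 -0.2535  0.2171] yaw=0.290 q6=-0.79 shift(tool)=[-21.9   3.3  67.2] turn= [ 0.0125  0.003  -0.0417] shift after turn= [-22.2   3.2  67.1] F [ 0.4  0.3 -2.4] w 0.176
```

Request:
servo_tool:
  targets: "0.012 0.003 -0.042 -20 3 5 12; 0 0 0 -2 0 20 12; 0 0 0 0 0 25 12; 0 0 0 0 0 20 12; 0 0 0 0 0 5 12; 0 0 0 0 0 0 12; 0 0 0 0 0 0 12"

```text
time: 44.78
tool_pos: [0.5326, -0.2631, 0.1445]
tcp_rot: [1.814, 2.561, 0.008]
wrist_force: [-0.3, -0.6, -2.2]
width: 0.175
```

```bash
python3 - <<'E'
from plug import *
go([.5293,-.2735,.125],.332)
E
```

```text
t=44.78 pos=[ 0.5326 -0.2631  0.1445] yaw=0.338 q6=-0.84 shift(tool)=[-8.8 -6.7 19.5] turn= [ 0.0057 -0.0007  0.0061] shift after turn= [-8.8 -6.5 19.5] F [-0.3 -0.6 -2.2] w 0.175
```

Request:
servo_tool:
  targets: "0.005 0 0.006 -8.8 -6.5 6 12; 0 0 0 0 0 10 12; 0 0 0 0 0 8 12; 0 0 0 0 0 0 12; 0 0 0 0 0 0 12"

```text
time: 45.2
tool_pos: [0.5323, -0.2743, 0.1234]
tcp_rot: [1.818, 2.553, 0.003]
wrist_force: [0.7, -0.1, -2.2]
width: 0.172
```

```bash
python3 - <<'E'
from plug import *
go([.5293,-.2735,.107],.332)
E
```

```text
t=45.20 pos=[ 0.5323 -0.2743  0.1234] yaw=0.333 q6=-0.85 shift(tool)=[ 1.8 -2.6 16.3] turn= [0.0055 0.0049 0.001 ] shift after turn= [ 1.7 -2.5 16.4] F [ 0.7 -0.1 -2.2] w 0.172
```

Request:
servo_tool:
  targets: "0.005 0.005 0 1.7 -2.5 6 12; 0 0 0 0 0 8 12; 0 0 0 0 0 3 12; 0 0 0 0 0 0 12; 0 0 0 0 0 0 12"

```text
time: 45.62
tool_pos: [0.529, -0.274, 0.1048]
tcp_rot: [-1.824, -2.558, -0.001]
wrist_force: [0.4, -0.1, -1.9]
width: 0.178
```

```bash
python3 - <<'E'
from plug import *
go([.5293,-.2735,.107],.332)
c=cam("wrist");save(c,"w22.png")
E
```

```text
t=45.62 pos=[ 0.529  -0.274   0.1048] yaw=0.332 q6=-0.85 shift(tool)=[ 0.4  0.4 -2.2] turn= [ 0.0003 -0.0005 -0.0001] shift after turn= [ 0.4  0.4 -2.2] F [ 0.4 -0.1 -1.9] w 0.178
```

View pics/w22.png

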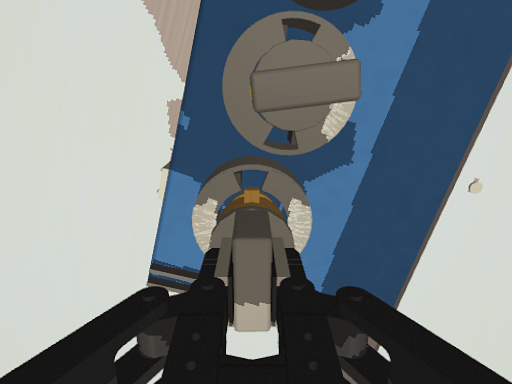

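Request:
servo_tool:
  targets: "0 0 0 0.4 0.4 4 12; 0 0 0 0 0 5 12; 0 0 0 0 0 3 12; 0 0 0 0 0 0 12"

```text
time: 46.0
tool_pos: [0.5298, -0.2736, 0.0925]
tcp_rot: [1.823, 2.557, 0.001]
wrist_force: [-1.0, 0.8, -1.9]
width: 0.176
```

```bash
python3 - <<'E'
from plug import *
go([.5293,-.2735,.0789],.332)
E
```

```text
t=46.00 pos=[ 0.5298 -0.2736  0.0925] yaw=0.332 q6=-0.85 shift(tool)=[ 0.3 -0.5 13.6] turn= [0.0012 0.0005 0.    ] shift after turn= [ 0.2 -0.5 13.6] F [-1.   0.8 -1.9] w 0.176
```

Request:
servo_tool:
  targets: "0 0 0 0.2 -0.5 5 12; 0 0 0 0 0 5 12; 0 0 0 0 0 4 12; 0 0 0 0 0 2 12; 0 0 0 0 0 1 12"

```text
time: 46.42
tool_pos: [0.5304, -0.274, 0.0788]
tcp_rot: [1.822, 2.556, 0.001]
wrist_force: [-2.5, 2.0, 8.2]
width: 0.177
```

```bash
python3 - <<'E'
from plug import *
go([.5293,-.2735,.0789],.332)
E
```

```text
t=46.42 pos=[ 0.5304 -0.274   0.0788] yaw=0.332 q6=-0.85 shift(tool)=[ 0.9 -0.9 -0.1] turn= [0.0023 0.0016 0.0001] shift after turn= [ 0.9 -0.9 -0.1] F [-2.5  2.   8.2] w 0.177
```

Request:
servo_tool:
  targets: "0 0 0.08 0.4 -0.8 0.3 12; 0 0 0.12 0 0 0.5 12; 0 0 0.12 0 0 0.5 12; 0 0 0.12 0 0 0.5 12; 0 0 0.12 -0.3 -0.5 0.5 12; 0 0 0.12 0 0 0.5 12; 0 0 0.12 0 0 0.5 12; 0 0 0.12 0 0 0.5 12"

```text
time: 47.08
tool_pos: [0.5308, -0.2739, 0.0792]
tcp_rot: [2.792, 1.432, 0.008]
wrist_force: [-1.8, 0.8, 3.7]
width: 0.175
```

Request:
servo_tool:
  targets: "0 0 0.12 -0.5 -0.5 0.5 12; 0 0 0.12 0 0 0.5 12; 0 0 0.08 0 0 0.3 12; 0 0 0.06 0 0 0.3 12; 0 0 0.06 0 0 0.3 12"

```text
time: 47.5
tool_pos: [0.5299, -0.2731, 0.0794]
tcp_rot: [3.045, 0.764, 0.006]
wrist_force: [0.1, 2.4, 6.7]
width: 0.175
```

```bash
python3 - <<'E'
from plug import *
go([.5293,-.2735,.0789],.332-1.31)
print(bot.read_state()["torque"])
E
```

```text
t=47.50 pos=[ 0.5299 -0.2731  0.0794] yaw=-1.079 q6=0.56 shift(tool)=[-0.7  0.1  0.5] turn= [ 0.003  -0.0031 -0.101 ] shift after turn= [-0.7  0.   0.5] F [0.1 2.4 6.7] w 0.175
[0.1495 0.4862 1.7364]
```

Stop reached: 1.41 rad turned, with 1.7 N m of torque. Releasing and checking.

Request:
servo_tool:
  targets: "0 0 0.05 0 0 0 12; 0 0 -0.03 0 0 0 20; 0 0 0 0 0 0 45; 0 0 0 0 0 0 45; 0 0 0 0 0 -5 45; 0 0 0 0 0 -20 45; 0 0 0 0 0 -30 45; 0 0 0 0 0 -30 45"

```text
time: 48.17
tool_pos: [0.5249, -0.2699, 0.1581]
tcp_rot: [-3.047, -0.736, 0.013]
wrist_force: [1.2, 0.2, 0.2]
width: 0.526
```

Request:
servo_tool:
  targets: "0 0 0 0 0 -25 60; 0 0 0 0 0 -15 60; 0 0 0 0 0 0 60; 0 0 0 0 0 0 60"

```text
time: 48.5
tool_pos: [0.5294, -0.2729, 0.2094]
tcp_rot: [3.052, 0.732, 0.004]
wrist_force: [0.1, -0.1, 0.2]
width: 0.699
```

```bash
python3 - <<'E'
from plug import *
cam("scene")
c=cam("wrist");save(c,"w23.png");pickle.dump(c,open("w23.pkl","wb"))
go([.6688,-.14,.24],.07)
s=cam("scene");save(s,"scene2.png",(120,120,420,300),2.6)
E
```

```text
t=48.60 pos=[ 0.5289 -0.2726  0.2082] yaw=-1.100 q6=0.58 shift(tool)=[184.9 -54.6 -31.8] turn= [ 0.0025  0.0006 -1.1697] shift after turn= [122.5 148.8 -31.8] F [ 0.  -0.2  0.3] w 0.708
```

View pics/w23.png

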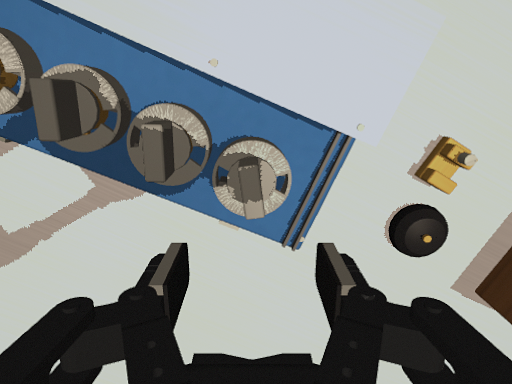

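View pics/scene2.png

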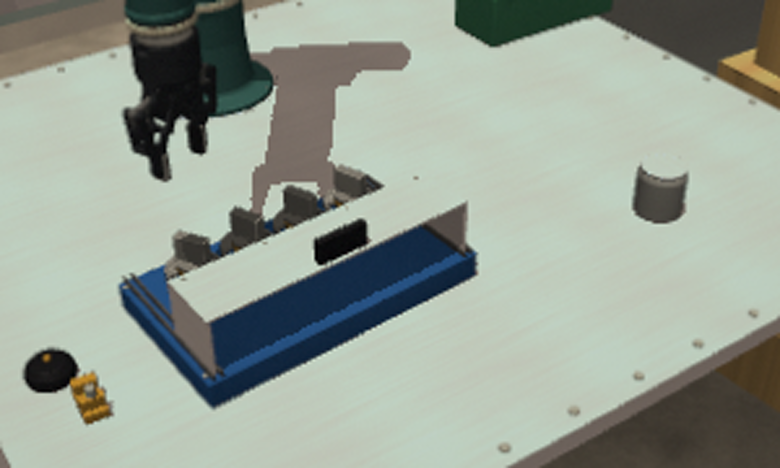

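```bash
python3 - <<'E'
from plug import *
c=pickle.load(open("w23.pkl","rb"));save(c,"w23z.png",(205,130,300,225),6);save(c,"w23y.png",(0,20,215,190),3.6)
for s,cen,a in (("S1",(.5244,-.1936),.437),("S2",(.519,-.1139),.437)):
  u=np.array([np.cos(a),np.sin(a)]);v=np.array([-u[1],u[0]])
  print(s,np.round((proj(c,[[*(np.array(cen)+i*.022*u+j*.008*v),.111] for i,j in ((1,1),(1,-1),(-1,-1),(-1,1))])-[0,20])*3.6).tolist())
E
```

```text
S1 [[503.0, 371.0], [583.0, 374.0], [593.0, 585.0], [517.0, 583.0]]
S2 [[97.0, 202.0], [183.0, 206.0], [217.0, 436.0], [136.0, 433.0]]
```

View pics/w23z.png

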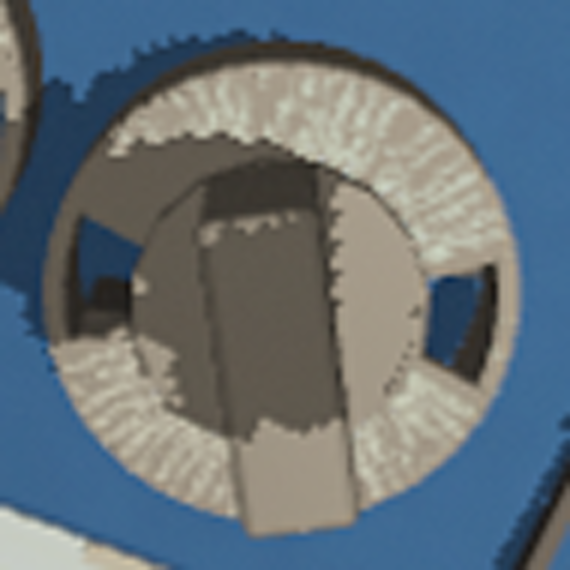

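View pics/w23y.png

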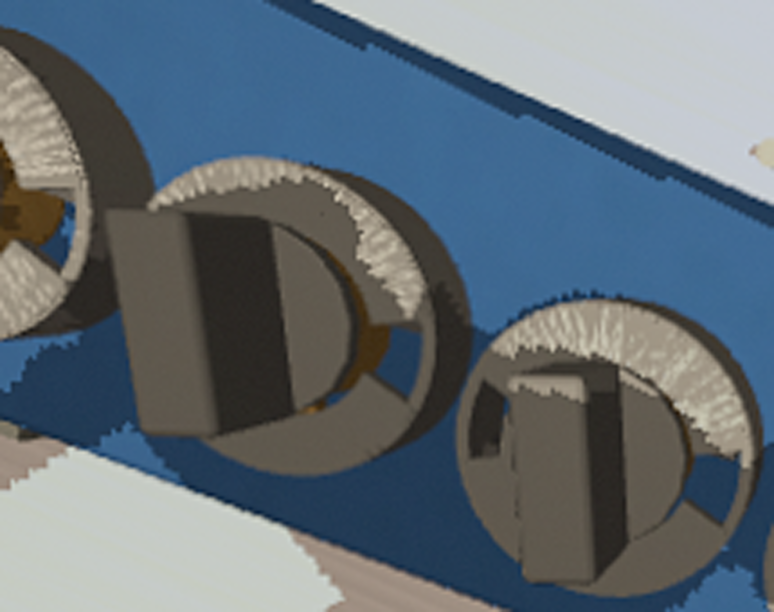

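```bash
python3 - <<'E'
from plug import *
c=pickle.load(open("w23.pkl","rb"))
quad(c,[(200,230),(322,212),(355,523),(247,536)],[205,130],6,.111);print("exp 34")
E
```

```text
centre [ 0.5304 -0.2735] edges [0.0156 0.0423 0.0144 0.0419] bar ang 0.595 34.0750514088032
exp 34
```

Request:
servo_tool:
  targets: "0 0 -0.12 10 -15 -8 60; 0 0 -0.12 20 -10 -8 60; 0 0 -0.12 25 -5 -8 60; 0 0 -0.12 25 0 -8 60; 0 0 -0.12 25 0 0 60; 0 0 -0.12 20 0 0 60; 0 0 -0.12 15 0 0 60; 0 0 -0.12 5 0 0 60"

```text
time: 49.32
tool_pos: [0.5977, -0.1322, 0.2218]
tcp_rot: [-2.318, -2.084, 0.021]
wrist_force: [0.7, -0.4, 0.8]
width: 0.703
```

```bash
python3 - <<'E'
from plug import *
cam("scene")
c=cam("wrist");save(c,"w24.png");pickle.dump(c,open("w24.pkl","wb"))
go([.67,-.14,.24],.07)
E
```

```text
t=49.42 pos=[ 0.5969 -0.1331  0.2215] yaw=-0.112 q6=-0.15 shift(tool)=[  1.4  72.9 -20.6] turn= [-0.0276 -0.0083 -0.1816] shift after turn= [-12.   72.4 -18.5] F [-0.5  0.1 -1. ] w 0.702
```

View pics/w24.png

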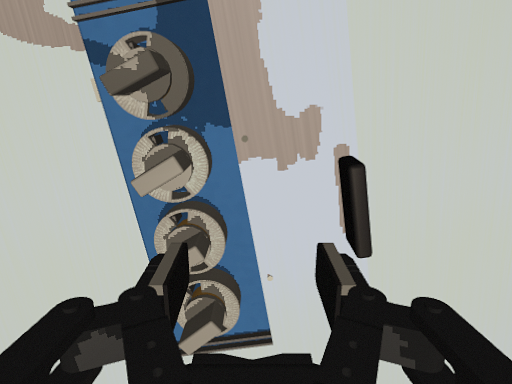

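```bash
python3 - <<'E'
from plug import *
c=pickle.load(open("w24.pkl","rb"));save(c,"w24z.png",(325,140,385,265),4.5)
E
```

```text
(no output)
```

View pics/w24z.png

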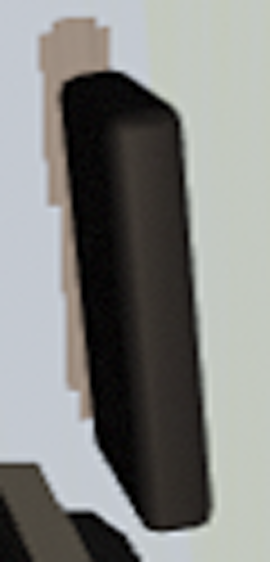

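```bash
python3 - <<'E'
from plug import *
c=pickle.load(open("w24.pkl","rb"))
p,a=quad(c,[(110,116),(178,112),(212,522),(146,526)],[325,140],4.5,.153)
go([*p,.19],.0761)
E
```

```text
centre [ 0.6695 -0.1424] edges [0.0097 0.067  0.0102 0.0672] bar ang 1.645 94.2314119707748
t=49.42 pos=[ 0.5969 -0.1331  0.2215] yaw=-0.112 q6=-0.15 shift(tool)=[-1.4 74.1 29.4] turn= [-0.0276 -0.0084 -0.1877] shift after turn= [-14.8  71.7  31.5] F [-0.5  0.1 -1. ] w 0.702
```

Request:
servo_tool:
  targets: "-0.028 -0.008 -0.1 -5 10 3 60; 0 0 -0.088 -5 25 8 60; 0 0 0 -4 25 8 60; 0 0 0 -1 12 8 60; 0 0 0 0 0 3 60; 0 0 0 0 0 0 60; 0 0 0 0 0 0 60"

```text
time: 50.0
tool_pos: [0.6638, -0.1502, 0.1804]
tcp_rot: [-2.148, -2.278, 0.015]
wrist_force: [0.3, 0.7, -0.1]
width: 0.699
```

```bash
python3 - <<'E'
from plug import *
go([.6695,-.1424,.135],.0761)
E
```

```text
t=50.00 pos=[ 0.6638 -0.1502  0.1804] yaw=0.059 q6=-0.31 shift(tool)=[ 7.5  6.8 45.3] turn= [-0.0143 -0.001  -0.0175] shift after turn= [ 7.4  6.3 45.4] F [ 0.3  0.7 -0.1] w 0.699
```

Request:
servo_tool:
  targets: "-0.014 0 -0.017 7.4 6.3 3 50; 0 0 0 0 0 15 50; 0 0 0 0 0 15 50; 0 0 0 0 0 8 50; 0 0 0 0 0 0 50; 0 0 0 0 0 0 50"

```text
time: 50.5
tool_pos: [0.6681, -0.1414, 0.1404]
tcp_rot: [2.137, 2.299, 0.007]
wrist_force: [-0.3, -0.3, -0.4]
width: 0.586
```

```bash
python3 - <<'E'
from plug import *
go([.6695,-.1424,.135],.0761)
E
```

```text
t=50.50 pos=[ 0.6681 -0.1414  0.1404] yaw=0.073 q6=-0.32 shift(tool)=[-1.1  1.3  5.4] turn= [ 0.005  -0.0008 -0.0033] shift after turn= [-1.1  1.4  5.4] F [-0.3 -0.3 -0.4] w 0.586
```

Request:
servo_tool:
  targets: "0.005 0 -0.003 -1 1.4 5.5 50; 0 0 0 0 0 0 50; 0 0 0 0 0 0 8; 0 0 0 0 0 0 8; 0 0 0 0 0 0 8; 0 0 0 0 0 0 8; 0 0 0 0 0 0 8; 0 0 0 0 0 0 8"
  newtons: 30

```text
time: 51.17
tool_pos: [0.6694, -0.1426, 0.138]
tcp_rot: [2.136, 2.304, 0.0]
wrist_force: [-1.6, 0.3, -0.7]
width: 0.128
```

```bash
python3 - <<'E'
from plug import *
go([.6695-.1147,-.1424-.0087,.135],.0761)
E
```

```text
t=51.17 pos=[ 0.6694 -0.1426  0.138 ] yaw=0.076 q6=-0.32 shift(tool)=[   0.2 -114.9    3. ] turn= [ 0.0003  0.     -0.0003] shift after turn= [   0.2 -114.9    3. ] F [-1.6  0.3 -0.7] w 0.128
```

Handle gripped. Sliding it shut slowly and watching the force.

Request:
servo_tool:
  targets: "0 0 0 0 -10 0 8; 0 0 0 0 -15 0 8; 0 0 0 0 -15 0 8; 0 0 0 0 -15 0 8"

```text
time: 51.5
tool_pos: [0.618, -0.1464, 0.138]
tcp_rot: [2.129, 2.299, 0.011]
wrist_force: [3.2, 0.6, -1.2]
width: 0.135
```

```bash
python3 - <<'E'
from plug import *
go([.6695-.1147,-.1424-.0087,.135],.0761)
E
```

```text
t=51.50 pos=[ 0.618  -0.1464  0.138 ] yaw=0.077 q6=-0.35 shift(tool)=[  0.2 -63.4   2.4] turn= [0.0109 0.0012 0.0007] shift after turn= [  0.1 -63.4   3. ] F [ 3.2  0.6 -1.2] w 0.135
```

Request:
servo_tool:
  targets: "0.01 0 0 0 -15 0 8; 0 0 0 0 -15 0 8; 0 0 0 0 -12 0 8; 0 0 0 0 -10 0 8; 0 0 0 0 -8 0 8; 0 0 0 0 -4 0 8"

```text
time: 52.0
tool_pos: [0.5546, -0.1512, 0.1381]
tcp_rot: [2.126, 2.292, 0.018]
wrist_force: [26.2, 3.1, -20.8]
width: 0.13
```

```bash
python3 - <<'E'
from plug import *
go([.6695-.1147,-.1424-.0087,.135],.0761)
E
```

```text
t=52.00 pos=[ 0.5546 -0.1512  0.1381] yaw=0.075 q6=-0.39 shift(tool)=[0.1 0.2 3.1] turn= [ 0.019   0.0031 -0.0013] shift after turn= [0.1 0.2 3.1] F [ 26.2   3.1 -20.8] w 0.13
```

Request:
servo_tool:
  targets: "0 0 0 0 0 0 8; 0 0 0 0 0 0 40; 0 0 0 0 0 0 40; 0 0 0 0 0 -10 40; 0 0 0 0 0 -30 40; 0 0 0 0 0 -35 40; 0 0 0 0 0 -35 40; 0 0 0 0 0 -20 40"

```text
time: 52.67
tool_pos: [0.5456, -0.1497, 0.2683]
tcp_rot: [2.135, 2.302, 0.008]
wrist_force: [1.2, -0.4, 1.1]
width: 0.463
```

Request:
servo_tool:
  targets: "0 0 0 30 0 -20 40; 0 0 0 38 0 -10 40; 0 0 0 38 0 0 40; 0 0 0 38 0 0 40; 0 0 0 38 0 0 40; 0 0 0 38 0 0 40; 0 0 0 20 0 0 40; 0 0 0 0 0 0 40"

```text
time: 53.33
tool_pos: [0.5317, 0.0952, 0.321]
tcp_rot: [2.129, 2.277, 0.031]
wrist_force: [0.7, -0.3, 1.0]
width: 0.471
```

```bash
python3 - <<'E'
from plug import *
s=cam("scene");save(s,"scene3.png",(120,120,420,300),2.6)
t=cam("top");save(t,"top5.png",(130,120,420,240),2.7)
c=cam("wrist");save(c,"w25.png")
go([.5,0,.25])
E
```

```text
t=53.48 pos=[0.5324 0.0912 0.3205] yaw=0.064 q6=0.07 shift(tool)=[-88.5 -40.3  69.8] turn= [ 0.0307  0.0062 -0.0001] shift after turn= [-88.9 -38.1  70.5] F [-0.6 -0.6  0.4] w 0.467
```

View pics/scene3.png

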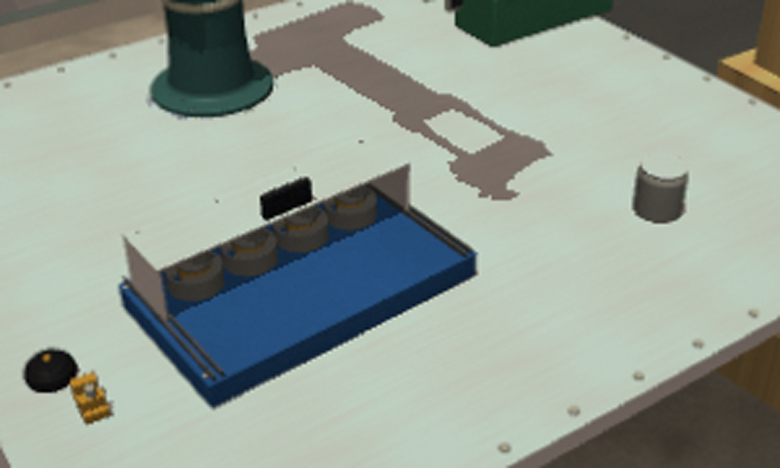

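View pics/top5.png

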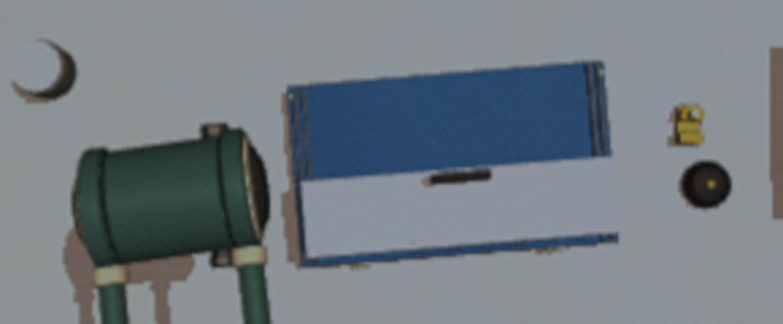

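```bash
python3 - <<'E'
from h import *
s=bot.read_state();print(s["time"],s["wrist_force"],abs(s["joint_vel"]).max())
from workcell import finish_job
print(finish_job())
E
```

```text
53.4833 [-0.57932216 -0.61293497  0.43304094] 0.029009081130907395
the job is handed in; nothing more can be done
None
```

I slid the cover fully back to its stop, locked all four plugs into their own sockets, slid the cover shut again and handed the job in at about 53.5 s. `finish_job()` gives no verdict, so the checks below are my own measurements.

- **Plugs:** wrist pictures after each release put the grip bars at 20.9°, 25.0°, 25.2° and 34.1°; the lock directions are 20°, 24.3°, 25° and 34°. Each centre was within about 2 mm of its socket axis, and the apparent bar size fitted a locked top at 111 mm. The twisting torque climbed to about 1.5 to 2.6 N m on each plug, so all reached the stop.
- **Cover:** it slid shut without catching on a plug and met its stop within about 1 mm of the full 115 mm travel. At the start it stood a few millimetres short of that stop, so it is now shut slightly further than I found it.
- **Other things:** the earpiece, clamp and tin looked unmoved in the last pictures, and the arm was clear of everything.
- **Disagreement:** the bars measured about 43 × 15 mm rather than 44 × 16 mm. My two-view height for the bar top was about 61 mm against 64 mm in the text. I put both down to rounded edges and picking the corners by eye.

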